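Load and block up the glaze shaker

ROBOT

A 7-joint arm with a two-finger parallel gripper is mounted at the origin on a cart in front of the work surface, level with it; the furniture and walls round the work are solid. World frame = base frame: x ahead of the robot, y to its left, z up, the work surface at z = 0. Lengths are in mm, angles in rad, forces in N, time in s.
With the tool pointing down it reaches from about 400 to 850 mm from the base axis. Payload 10.4 kg.
Tool frame: the origin (TCP) lies midway between the tips of the shut fingers; the grasp point (between the pads) lies 19 mm behind it (ctrl.grip_depth is the z of the grasp point in the tool frame, in mm); z points along the fingers, y is the line along which they close (so a half turn about z gives the same grasp; the last joint's range is limited). The gripper opens to 87 mm and grips with 3 to 60 N. Pads are 19 mm wide; open, the fingers measure 117 mm over their backs; the gripper's body (75 mm by 190 mm) begins 51 mm behind the grasp point.
Start: joints at [1.232, 0.332, -0.065, 1.46, 0.022, 1.35, -0.088], TCP at [194.133, -594.108, 222.576] pointing down, gripper open.
Joint ranges: [-2.6, 2.6], [-0.5, 2.12], [-1.47, 1.34], [0.16, 2.42], [-1.27, 4.41], [0.06, 2.06], [-2.6, 2.6]. Speed limits (rad/s): [2.22, 2.22, 2.79, 2.79, 3.14, 3.14, 3.14].

INTERFACE

Orientations are given as a 3x3 rotation matrix whose columns are the frame's x, y, z axes.
In Python, from cell import ctrl gives the robot as it stands.
- The arm moves only by the tool servo_tool, never from a script. Its argument "increments" is text: rows parted by semicolons, each of 7 numbers parted by spaces: the shift along the tool's x, y, z in m, then the turn, a rotation vector about the tool's x, y, z in degrees, then the opening in per cent of the stroke, from 0 (shut) to 100 (fully open). In form: x y z rx ry rz jaw; .... A call has 1 to 8 rows; each row shifts and turns the commanded pose from where the row before left it, along the tool's axes as they then stand; what a row does not reach is not made up. A row lasts 1/10 s, in which the tool goes at most 50 mm and 8.59 degrees, less where a joint would pass 70% of its speed; a pose out of reach is approached as far as the arm can. A call is refused whole if a number of a shift passes 0.05 or a number of a turn 8.59, either way. A call with a gripper value outside its range is refused whole. The fingers move at their own pace and stop on an object; "squeeze" is the grip in N (left out, the last holds). Time passes only in rows, so rows that do not move let the fingers close. It gives the time, the measured TCP pose, the force, the opening and the grip force at its end, in the units of the state.
- ctrl.state(): the state, without advancing time (a new reading comes with each control period).
- ctrl.capture(name): name is "side" or "top"; returns (picture, depth): 420x560x3 uint8, red, green, blue; 420x560 float32, mm along the optical axis (not along the pixel's ray), 0 where there is no reading.
- ctrl.camera_info(name): a dict with "fx", "fy", "cx", "cy" (pixels), "k1" (the pictures are not rectified: a ray, as slopes to the right and down, at radius r is drawn at 1 + k1 r^2 times it, then the intrinsics apply), "rvec" (rotation vector, rad) and "tvec" (3), from world to camera coordinates, as OpenCV has them. Camera axes: x right, y down, z forward; pixel columns grow to the right and rows downward; lengths in mm; the calibration is good to about 2 mm. A picture is of the moment at which its call begins. camera_info takes no time and is no camera call.
- ctrl.sign_off(): hands the job in; it is judged then, once.
The state is a dict: "time": time; "joint_pos": joint angles; "dq": joint speeds; "joint_torque": joint torques, N m; "tool_pos": TCP position; "orientation": TCP orientation; "wrist_force": force on the tool from outside, world axes, zero at the start; "torque": the same for the moment, N m; "width": finger opening in mm; "finger_force": force on a finger pad.
Only numpy, scipy, OpenCV 4.12 (cv2) and the standard library are available. Lean on these libraries where they do the work, as an engineer would, in place of code of your own. Each camera call takes 0.05 s, during which the arm holds its last target. There are 200 camera calls.

TASK

Turn the shaker's dial back to stop before you reach in, take the wooden stamp that was left in the tray and stand it on the bench, then stand every glaze jar from the bench in the tray and fill up the row with whichever of the wooden filler blocks fits, leaving a spare one out on the bench. Press the wooden wedge down into the last gap, thin end first and sloping face against the tray's end wall, until it jams and nothing in the row can shift, and only then set the dial to the mark with one dot for each jar. Leave the sanding block and the kiln stilt where they are.

Things in the scene. Friction and masses are not known exactly. Their poses are not given: they have to be found in the camera images.
- tray_floor (a point): centre of the inner floor, 60 mm above the bench, of the fixed shaker's aluminium tray: a trough 249 mm long inside (y, left at yaw 0), 60 mm wide (x, away from robot), walls 22 mm high, 5 thick. The row has four 56 mm places (jar or short block 1, long block 2) plus 25 mm for the wedge. Grip pieces across the trough above its walls. Machine base 174 x 266 mm, its near edge 129 mm from here
- dial_grip (a point): centre of the dial's black bar knob, on its upright axis, 93 mm above the bench, 23 mm above the control box in front of the tray, 92 mm towards the robot from the tray's centre line. Bar: 40 mm long along this point's x, 13 mm thick along its y, top 10.5 mm above this point; skirt 40 mm across, its top 19 mm below. White pointer at the +x end; x turns with the knob
- dial (a joint): dial angle in rad, growing clockwise seen from above. Four detents: 0 = stop (white bar mark, on the left), 0.5 = one dot, 1.0 = two dots, 1.5 = three dots (right). Let go within 0.15 rad of a detent it snaps into it; end stops just beyond the first and last. Turning takes up to about 0.1 N m
- jar_a_mid (a point): lidded glaze jar, upright, round, 56 mm across up to 51 mm, lid 52 mm across above that, 58 mm tall in all, about 0.2 kg; the point is its centre, 29 mm above its underside, z up through the lid. All jars are alike; it may be absent
- jar_b_mid (a point): lidded glaze jar, upright, round, 56 mm across up to 51 mm, lid 52 mm across above that, 58 mm tall in all, about 0.2 kg; the point is its centre, 29 mm above its underside, z up through the lid. All jars are alike; it may be absent
- jar_c_mid (a point): lidded glaze jar, upright, round, 56 mm across up to 51 mm, lid 52 mm across above that, 58 mm tall in all, about 0.2 kg; the point is its centre, 29 mm above its underside, z up through the lid. All jars are alike; it may be absent
- block_short_mid (a point): short plain wooden filler block, 54 mm (x) by 56 mm (y, along the row) by 60 mm tall, upright, 0.1 kg; the point is its centre, 30 mm above its underside
- block_long_mid (a point): long plain wooden filler block, 54 mm (x) by 112 mm (y, along the row) by 60 mm tall, upright, 0.2 kg; the point is its centre, 30 mm above its underside
- wedge_mid (a point): wooden wedge, 54 mm wide (x), 60 mm tall, on its thin end, 0.06 kg; the point lies 30 mm above the thin end. Straight face 12 mm from it on the +y side; the -y face slopes, 12 mm off at the thin end, 30 mm at the top. In a full row, sloping face on the top edge of the tray's -y end wall, it jams 5 to 15 mm above the tray floor; 10 to 15 N downward pushes the row tight and friction holds it
- sanding_block: grey sanding block lying on the bench in front of the shaker, 59 x 82 x 26 mm, a bystander; origin under its centre
- stilt: white three-arm kiln stilt lying on the bench in front of the shaker, 54 mm across, 18 mm tall, a bystander; origin under its centre
- stamp_mid (a point): turned wooden stamp, round, 29 mm across, 58 mm tall, 0.03 kg, standing upright on the tray's floor at the start; the point is its centre, 29 mm above its underside
Mind the look-alikes: they are no part of the job. Leave any pink, purple or yellow look-alike of the part that bears jar_c_mid alone.

How it is judged (in metres and radians):
On the way, in this order (a step that is already met when the one before it is completed fails the run):
1. the dial is turned back to stop (value of joint dial between -0.15 and 0.15 rad), for 0.2 s.
2. with the dial at stop, every jar stands in the tray, filler blocks complete the row and the wedge is pressed in at the end until it jams (all of step 1 and x of jar_a_mid in the frame of tray_floor between -0.008 and 0.008 m and y of jar_a_mid in the frame of tray_floor between -0.124 and 0.124 m and z of jar_a_mid in the frame of tray_floor between 0.026 and 0.033 m and angle between each of jar_a_mid, jar_b_mid, jar_c_mid's own z axis and vertical below 0.08 rad and x of jar_b_mid in the frame of tray_floor between -0.008 and 0.008 m and y of jar_b_mid in the frame of tray_floor between -0.124 and 0.124 m and z of jar_b_mid in the frame of tray_floor between 0.026 and 0.033 m and x of jar_c_mid in the frame of tray_floor between -0.008 and 0.008 m and y of jar_c_mid in the frame of tray_floor between -0.124 and 0.124 m and z of jar_c_mid in the frame of tray_floor between 0.026 and 0.033 m and x of wedge_mid in the frame of tray_floor between -0.008 and 0.008 m and y of wedge_mid in the frame of tray_floor between -0.124 and 0.124 m and z of wedge_mid in the frame of tray_floor between 0.031 and 0.049 m and angle between wedge_mid's own z axis and vertical below 0.15 rad and ((x of block_short_mid in the frame of tray_floor between -0.008 and 0.008 m and y of block_short_mid in the frame of tray_floor between -0.124 and 0.124 m and z of block_short_mid in the frame of tray_floor between 0.027 and 0.034 m and angle between block_short_mid's own z axis and vertical below 0.08 rad) or (x of block_long_mid in the frame of tray_floor between -0.008 and 0.008 m and y of block_long_mid in the frame of tray_floor between -0.124 and 0.124 m and z of block_long_mid in the frame of tray_floor between 0.027 and 0.034 m and angle between block_long_mid's own z axis and vertical below 0.08 rad)) and (y of jar_a_mid in the frame of tray_floor between -0.132 and -0.068 m or y of jar_b_mid in the frame of tray_floor between -0.132 and -0.068 m or y of jar_c_mid in the frame of tray_floor between -0.132 and -0.068 m or y of block_short_mid in the frame of tray_floor between -0.132 and -0.068 m or y of block_long_mid in the frame of tray_floor between -0.16 and -0.04 m or y of wedge_mid in the frame of tray_floor between -0.116 and -0.084 m) and (y of jar_a_mid in the frame of tray_floor between -0.082 and -0.018 m or y of jar_b_mid in the frame of tray_floor between -0.082 and -0.018 m or y of jar_c_mid in the frame of tray_floor between -0.082 and -0.018 m or y of block_short_mid in the frame of tray_floor between -0.082 and -0.018 m or y of block_long_mid in the frame of tray_floor between -0.11 and 0.01 m or y of wedge_mid in the frame of tray_floor between -0.066 and -0.034 m) and (y of jar_a_mid in the frame of tray_floor between -0.032 and 0.032 m or y of jar_b_mid in the frame of tray_floor between -0.032 and 0.032 m or y of jar_c_mid in the frame of tray_floor between -0.032 and 0.032 m or y of block_short_mid in the frame of tray_floor between -0.032 and 0.032 m or y of block_long_mid in the frame of tray_floor between -0.06 and 0.06 m or y of wedge_mid in the frame of tray_floor between -0.016 and 0.016 m) and (y of jar_a_mid in the frame of tray_floor between 0.018 and 0.082 m or y of jar_b_mid in the frame of tray_floor between 0.018 and 0.082 m or y of jar_c_mid in the frame of tray_floor between 0.018 and 0.082 m or y of block_short_mid in the frame of tray_floor between 0.018 and 0.082 m or y of block_long_mid in the frame of tray_floor between -0.01 and 0.11 m or y of wedge_mid in the frame of tray_floor between 0.034 and 0.066 m) and (y of jar_a_mid in the frame of tray_floor between 0.068 and 0.132 m or y of jar_b_mid in the frame of tray_floor between 0.068 and 0.132 m or y of jar_c_mid in the frame of tray_floor between 0.068 and 0.132 m or y of block_short_mid in the frame of tray_floor between 0.068 and 0.132 m or y of block_long_mid in the frame of tray_floor between 0.04 and 0.16 m or y of wedge_mid in the frame of tray_floor between 0.084 and 0.116 m)), for 0.3 s.
3. the dial is set to the mark with as many dots as there are jars ((((x of block_short_mid in the frame of tray_floor between -0.008 and 0.008 m and y of block_short_mid in the frame of tray_floor between -0.124 and 0.124 m and z of block_short_mid in the frame of tray_floor between 0.027 and 0.034 m and angle between block_short_mid's own z axis and vertical below 0.08 rad) and (x of block_long_mid in the frame of tray_floor between -0.008 and 0.008 m and y of block_long_mid in the frame of tray_floor between -0.124 and 0.124 m and z of block_long_mid in the frame of tray_floor between 0.027 and 0.034 m and angle between block_long_mid's own z axis and vertical below 0.08 rad) and value of joint dial between 0.35 and 0.65 rad) or ((x of block_long_mid in the frame of tray_floor between -0.008 and 0.008 m and y of block_long_mid in the frame of tray_floor between -0.124 and 0.124 m and z of block_long_mid in the frame of tray_floor between 0.027 and 0.034 m and angle between block_long_mid's own z axis and vertical below 0.08 rad) and not (x of block_short_mid in the frame of tray_floor between -0.035 and 0.035 m and y of block_short_mid in the frame of tray_floor between -0.125 and 0.125 m and z of block_short_mid in the frame of tray_floor below 0.06 m) and value of joint dial between 0.85 and 1.15 rad) or ((x of block_short_mid in the frame of tray_floor between -0.008 and 0.008 m and y of block_short_mid in the frame of tray_floor between -0.124 and 0.124 m and z of block_short_mid in the frame of tray_floor between 0.027 and 0.034 m and angle between block_short_mid's own z axis and vertical below 0.08 rad) and not (x of block_long_mid in the frame of tray_floor between -0.035 and 0.035 m and y of block_long_mid in the frame of tray_floor between -0.125 and 0.125 m and z of block_long_mid in the frame of tray_floor below 0.06 m) and value of joint dial between 1.35 and 1.65 rad))), for 0.2 s.
At the end, for the whole second after the job is handed in: Jars and fitting filler block(s) upright (0.08 rad) on the tray floor (4 mm), no place in the row empty; wedge upright (0.15 rad) in the row, thin end 1 to 19 mm above the floor; spare block out; stamp upright on the bench; dial within 0.15 rad of the mark with one dot per jar; all at rest (x of jar_a_mid in the frame of tray_floor between -0.008 and 0.008 m and y of jar_a_mid in the frame of tray_floor between -0.124 and 0.124 m and z of jar_a_mid in the frame of tray_floor between 0.026 and 0.033 m and angle between each of jar_a_mid, jar_b_mid, jar_c_mid's own z axis and vertical below 0.08 rad and x of jar_b_mid in the frame of tray_floor between -0.008 and 0.008 m and y of jar_b_mid in the frame of tray_floor between -0.124 and 0.124 m and z of jar_b_mid in the frame of tray_floor between 0.026 and 0.033 m and x of jar_c_mid in the frame of tray_floor between -0.008 and 0.008 m and y of jar_c_mid in the frame of tray_floor between -0.124 and 0.124 m and z of jar_c_mid in the frame of tray_floor between 0.026 and 0.033 m and x of wedge_mid in the frame of tray_floor between -0.008 and 0.008 m and y of wedge_mid in the frame of tray_floor between -0.124 and 0.124 m and z of wedge_mid in the frame of tray_floor between 0.031 and 0.049 m and angle between wedge_mid's own z axis and vertical below 0.15 rad and ((x of block_short_mid in the frame of tray_floor between -0.008 and 0.008 m and y of block_short_mid in the frame of tray_floor between -0.124 and 0.124 m and z of block_short_mid in the frame of tray_floor between 0.027 and 0.034 m and angle between block_short_mid's own z axis and vertical below 0.08 rad) or (x of block_long_mid in the frame of tray_floor between -0.008 and 0.008 m and y of block_long_mid in the frame of tray_floor between -0.124 and 0.124 m and z of block_long_mid in the frame of tray_floor between 0.027 and 0.034 m and angle between block_long_mid's own z axis and vertical below 0.08 rad)) and (y of jar_a_mid in the frame of tray_floor between -0.132 and -0.068 m or y of jar_b_mid in the frame of tray_floor between -0.132 and -0.068 m or y of jar_c_mid in the frame of tray_floor between -0.132 and -0.068 m or y of block_short_mid in the frame of tray_floor between -0.132 and -0.068 m or y of block_long_mid in the frame of tray_floor between -0.16 and -0.04 m or y of wedge_mid in the frame of tray_floor between -0.116 and -0.084 m) and (y of jar_a_mid in the frame of tray_floor between -0.082 and -0.018 m or y of jar_b_mid in the frame of tray_floor between -0.082 and -0.018 m or y of jar_c_mid in the frame of tray_floor between -0.082 and -0.018 m or y of block_short_mid in the frame of tray_floor between -0.082 and -0.018 m or y of block_long_mid in the frame of tray_floor between -0.11 and 0.01 m or y of wedge_mid in the frame of tray_floor between -0.066 and -0.034 m) and (y of jar_a_mid in the frame of tray_floor between -0.032 and 0.032 m or y of jar_b_mid in the frame of tray_floor between -0.032 and 0.032 m or y of jar_c_mid in the frame of tray_floor between -0.032 and 0.032 m or y of block_short_mid in the frame of tray_floor between -0.032 and 0.032 m or y of block_long_mid in the frame of tray_floor between -0.06 and 0.06 m or y of wedge_mid in the frame of tray_floor between -0.016 and 0.016 m) and (y of jar_a_mid in the frame of tray_floor between 0.018 and 0.082 m or y of jar_b_mid in the frame of tray_floor between 0.018 and 0.082 m or y of jar_c_mid in the frame of tray_floor between 0.018 and 0.082 m or y of block_short_mid in the frame of tray_floor between 0.018 and 0.082 m or y of block_long_mid in the frame of tray_floor between -0.01 and 0.11 m or y of wedge_mid in the frame of tray_floor between 0.034 and 0.066 m) and (y of jar_a_mid in the frame of tray_floor between 0.068 and 0.132 m or y of jar_b_mid in the frame of tray_floor between 0.068 and 0.132 m or y of jar_c_mid in the frame of tray_floor between 0.068 and 0.132 m or y of block_short_mid in the frame of tray_floor between 0.068 and 0.132 m or y of block_long_mid in the frame of tray_floor between 0.04 and 0.16 m or y of wedge_mid in the frame of tray_floor between 0.084 and 0.116 m) and (((x of block_short_mid in the frame of tray_floor between -0.008 and 0.008 m and y of block_short_mid in the frame of tray_floor between -0.124 and 0.124 m and z of block_short_mid in the frame of tray_floor between 0.027 and 0.034 m and angle between block_short_mid's own z axis and vertical below 0.08 rad) and (x of block_long_mid in the frame of tray_floor between -0.008 and 0.008 m and y of block_long_mid in the frame of tray_floor between -0.124 and 0.124 m and z of block_long_mid in the frame of tray_floor between 0.027 and 0.034 m and angle between block_long_mid's own z axis and vertical below 0.08 rad) and value of joint dial between 0.35 and 0.65 rad) or ((x of block_long_mid in the frame of tray_floor between -0.008 and 0.008 m and y of block_long_mid in the frame of tray_floor between -0.124 and 0.124 m and z of block_long_mid in the frame of tray_floor between 0.027 and 0.034 m and angle between block_long_mid's own z axis and vertical below 0.08 rad) and not (x of block_short_mid in the frame of tray_floor between -0.035 and 0.035 m and y of block_short_mid in the frame of tray_floor between -0.125 and 0.125 m and z of block_short_mid in the frame of tray_floor below 0.06 m) and value of joint dial between 0.85 and 1.15 rad) or ((x of block_short_mid in the frame of tray_floor between -0.008 and 0.008 m and y of block_short_mid in the frame of tray_floor between -0.124 and 0.124 m and z of block_short_mid in the frame of tray_floor between 0.027 and 0.034 m and angle between block_short_mid's own z axis and vertical below 0.08 rad) and not (x of block_long_mid in the frame of tray_floor between -0.035 and 0.035 m and y of block_long_mid in the frame of tray_floor between -0.125 and 0.125 m and z of block_long_mid in the frame of tray_floor below 0.06 m) and value of joint dial between 1.35 and 1.65 rad)) and height (world z) of stamp_mid between 0.02 and 0.04 m and angle between stamp_mid's own z axis and vertical below 0.2 rad and linear speed of each of stamp, jar_a, jar_b, jar_c, block_short, block_long, wedge below 0.02 m/s); the robot touches nothing.
It fails at once if the dial is off stop while a jar or block stands in the tray without the wedge (value of joint dial above 0.3 rad and not (x of wedge_mid in the frame of tray_floor between -0.035 and 0.035 m and y of wedge_mid in the frame of tray_floor between -0.125 and 0.125 m and z of wedge_mid in the frame of tray_floor below 0.06 m) and ((x of jar_a_mid in the frame of tray_floor between -0.008 and 0.008 m and y of jar_a_mid in the frame of tray_floor between -0.124 and 0.124 m and z of jar_a_mid in the frame of tray_floor between 0.026 and 0.033 m and angle between jar_a_mid's own z axis and vertical below 0.08 rad) or (x of jar_b_mid in the frame of tray_floor between -0.008 and 0.008 m and y of jar_b_mid in the frame of tray_floor between -0.124 and 0.124 m and z of jar_b_mid in the frame of tray_floor between 0.026 and 0.033 m and angle between jar_b_mid's own z axis and vertical below 0.08 rad) or (x of jar_c_mid in the frame of tray_floor between -0.008 and 0.008 m and y of jar_c_mid in the frame of tray_floor between -0.124 and 0.124 m and z of jar_c_mid in the frame of tray_floor between 0.026 and 0.033 m and angle between jar_c_mid's own z axis and vertical below 0.08 rad) or (x of block_short_mid in the frame of tray_floor between -0.008 and 0.008 m and y of block_short_mid in the frame of tray_floor between -0.124 and 0.124 m and z of block_short_mid in the frame of tray_floor between 0.027 and 0.034 m and angle between block_short_mid's own z axis and vertical below 0.08 rad) or (x of block_long_mid in the frame of tray_floor between -0.008 and 0.008 m and y of block_long_mid in the frame of tray_floor between -0.124 and 0.124 m and z of block_long_mid in the frame of tray_floor between 0.027 and 0.034 m and angle between block_long_mid's own z axis and vertical below 0.08 rad))).
It fails at once if a bystander is moved more than 3 cm (distance of any of sanding_block, stilt from where it was at the start of the episode above 0.03 m).
Of jar_a, jar_b, jar_c only 1 to 3 are there at a start; the rules pass over those that are not, and their reading is None.
At some moment in a run one of block_short, block_long may be knocked a few centimetres aside while the robot is not near it.
It also fails if it takes over 192 s, if anything falls off the work surface, if the arm or the gripper's body presses on something with over 40 N, if the wrist force passes 120 N, or if a joint passes its speed limit or range.

## Working session

There is one attempt and no reset: what is moved stays moved. The work goes in short steps, Python scripts to look and compute and a tool call to move; the robot and the scene stay as the last step left them, time stands still between calls to the robot, and variables do not carry over. Pictures are saved under pics/ and viewed, at most 14 in all, crops included, and the job is handed in when it is done.

Besides the shell and the picture viewer there is one more tool, called after "Emit:" as name(argument=value, ...) on one line, values as JSON. servo_tool: Moves the arm, as the interface text tells. Its arguments: {"type":"object","properties":{"increments":{"type":"string"},"squeeze":{"type":"number"}},"required":["increments"]}

```bash
mkdir -p pics; ls
cat > h.py <<'E'
import numpy as np, cv2
from cell import ctrl
def cap(n,f=None):
    im,d=ctrl.capture(n)
    if f: cv2.imwrite('pics/'+f,cv2.cvtColor(im,cv2.COLOR_RGB2BGR))
    np.savez('last_%s.npz'%n,im=im,d=d)
    return im,d
def world(n,d):
    """HxWx3 world points"""
    c=ctrl.camera_info(n);h,w=d.shape
    u,v=np.meshgrid(np.arange(w),np.arange(h))
    K=np.array([[c['fx'],0,c['cx']],[0,c['fy'],c['cy']],[0,0,1.]])
    p=cv2.undistortPoints(np.stack([u,v],-1).reshape(-1,1,2).astype(float),K,np.array([c['k1'],0,0,0,0])).reshape(h,w,2)
    P=np.dstack([p*d[...,None],d])
    R=cv2.Rodrigues(np.array(c['rvec'],float))[0]
    return (P-np.array(c['tvec'],float).ravel())@R
E
python3 - <<'E'
from h import *
for n in('top','side'):
    im,d=cap(n,n+'0.png'); W=world(n,d)
    c=ctrl.camera_info(n); R=cv2.Rodrigues(np.array(c['rvec'],float))[0]
    print(n,-R.T@np.array(c['tvec']).ravel(), c['fx'])
    for v in range(20,420,95): print([tuple(W[v,u].round().astype(int).tolist()) for u in range(20,560,130)])
s=ctrl.state();print(s['tool_pos'],s['orientation'],s['width'],s['time'],ctrl.grip_depth)
E
```

```text
pics
top [ 348.18056423    8.42297331 1225.92633689] 429.78234226624306
[(1639, 1252, -741), (1178, 393, -41), (1150, -24, 1), (1155, -433, -8), (968, -648, 277)]
[(1140, 1207, -739), (1137, 585, -739), (1129, -38, -725), (1012, -563, -440), (1126, -1292, -732)]
[(555, 731, 0), (552, 356, 2), (538, -17, 74), (543, -386, 28), (645, -1171, -621)]
[(287, 700, 13), (284, 346, 3), (281, -15, 2), (278, -379, 0), (234, -1172, -695)]
[(-150, 1091, -734), (-155, 534, -735), (75, -10, 172), (-167, -590, -741), (-48, -877, -267)]
side [ 570.44739959 -812.6007171   752.6773239 ] 394.7793745121785
[(-1742, 2573, -177), (-732, 2781, -193), (433, 1942, 53), (1465, 2744, -129), (1188, 334, 473)]
[(17, -112, 381), (-637, 2115, -749), (501, 700, 0), (1507, 2262, -738), (1307, 346, 204)]
[(-1001, 863, -744), (150, 60, -3), (537, -3, 73), (1262, 1020, -741), (1541, 450, -246)]
[(-634, 227, -747), (255, -272, -2), (553, -300, 61), (852, -229, -6), (1160, -197, -19)]
[(-393, -181, -739), (307, -462, -45), (564, -500, 71), (1029, -106, -717), (1510, -62, -732)]
[ 193.98451445 -593.76544136  221.8443129 ] [[ 9.50549381e-01  3.10573147e-01 -4.41938615e-04]
 [ 3.10573457e-01 -9.50548636e-01  1.19087004e-03]
 [-5.02318923e-05 -1.26923518e-03 -9.99999193e-01]] 86.91643975299198 0.1 -18.700000000000003
```

View pics/top0.png

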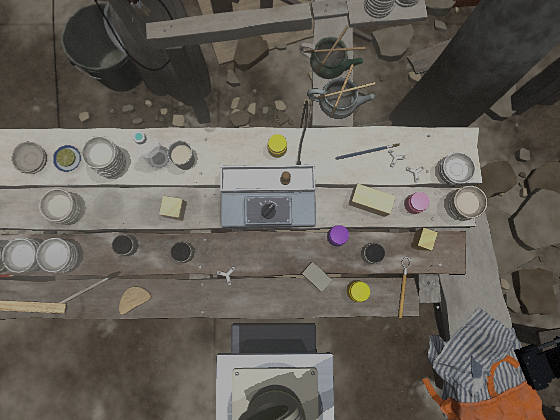

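View pics/side0.png

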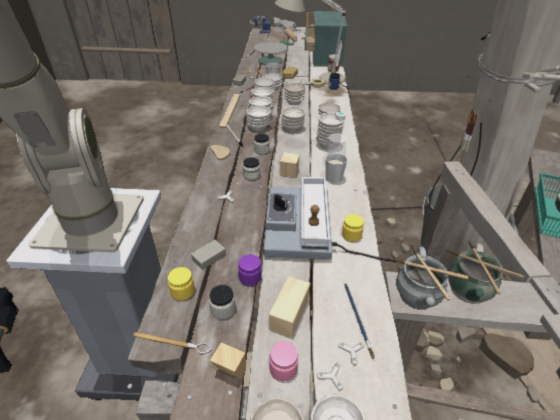

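The top view shows the shaker at (268,200), its dial at (268,210) and the stamp at (286,177). Candidates for jars:
- Black-lidded: (123,244), (181,251) and (373,252).
- Look-alikes to leave: yellow (359,291) and (277,144), purple (338,235), pink (418,202).

The short block is at (172,207), the long block at (372,199) and the wedge at (427,239). The sanding block is at (317,277) and the stilt at (227,276).

Run:
```python
from h import *
z=np.load('last_top.npz');im,d=z['im'],z['d'];W=world('top',d)
def feat(name,u,v,r,zlo,zhi):
    m=np.zeros(d.shape,bool);m[v-r:v+r,u-r:u+r]=1
    m&=(W[...,2]>zlo)&(W[...,2]<zhi)
    p=W[m];(c,s,a)=cv2.minAreaRect(p[:,:2].astype(np.float32))
    print(name,len(p),'rect c',np.round(c,1),'s',np.round(s,1),'a',round(a,1),'med z',np.median(p[:,2]).round(1),'mean',p[:,:2].mean(0).round(1))
for n,u,v in(('j1',123,244),('j2',181,251),('j3',373,252)): feat(n,u,v,20,48,70)
feat('short',172,207,20,52,70);feat('long',372,199,28,52,70);feat('wedge',427,239,18,50,70)
feat('stamp',286,177,12,100,130);feat('knob',268,210,16,95,112)
feat('tray',268,180,60,76,90);feat('base',268,195,65,30,110)
a=cv2.resize(im[155:235,215:325],None,fx=7,fy=7,interpolation=cv2.INTER_CUBIC)
cv2.imwrite('pics/c1.png',cv2.cvtColor(a,cv2.COLOR_RGB2BGR))
z=np.load('last_side.npz');im=z['im']
b=[cv2.resize(im[y:y+70,x:x+90],None,fx=4,fy=4,interpolation=cv2.INTER_CUBIC) for x,y in((185,265),(225,120),(200,325),(255,180))]
b=np.vstack([np.hstack(b[:2]),np.hstack(b[2:])])
cv2.imwrite('pics/c2.png',cv2.cvtColor(b,cv2.COLOR_RGB2BGR))
```

```text
j1 309 rect c [448.9 414.8] s [51.8 50.7] a 65.7 med z 58.6 mean [448.5 413.6]
j2 292 rect c [429.6 254.7] s [50.3 49. ] a 89.1 med z 58.5 mean [429.  254.5]
j3 300 rect c [ 421.5 -272.6] s [52.2 50.2] a 58.7 med z 58.2 mean [ 421.6 -272.7]
short 410 rect c [552.7 284.8] s [57.9 54.5] a 80.7 med z 60.2 mean [551.9 283.8]
long 791 rect c [ 571.3 -275.2] s [112.2  54.3] a 70.9 med z 60.1 mean [ 570.7 -274.5]
wedge 328 rect c [ 458.5 -417.8] s [43.3 54.7] a 68.6 med z 59.9 mean [ 458.5 -416.5]
stamp 69 rect c [624.9 -31.4] s [21.5 23. ] a 33.5 med z 115.0 mean [624. -31.]
knob 74 rect c [535.6  16.2] s [12.3 40. ] a 48.1 med z 103.8 mean [534.4  17. ]
tray 559 rect c [585.4  17.6] s [155.2 258.4] a 0.4 med z 81.3 mean [617.3  17.6]
base 6175 rect c [617.1 -15.6] s [333.6 283.3] a 81.5 med z 60.3 mean [586.9  14.5]
```

View pics/c1.png

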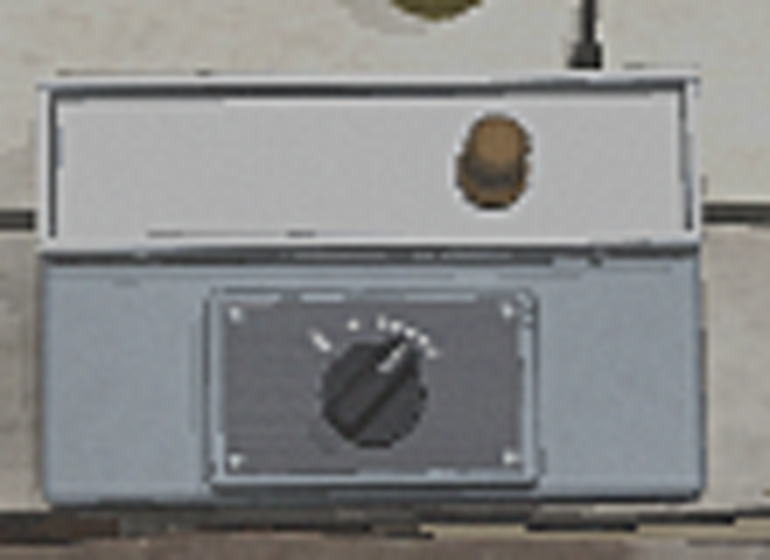

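View pics/c2.png

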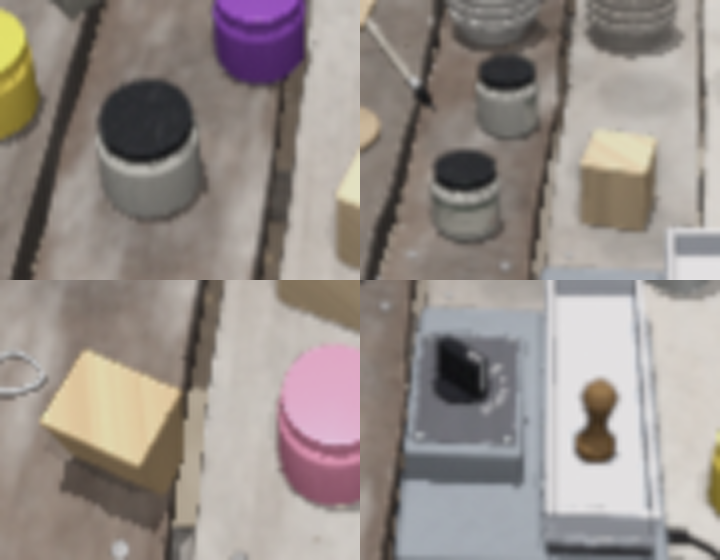

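The crops show three identical black-lidded grey jars, so the short block fits and the dial ends at three dots. The wedge and short block are told apart by their shapes. The dial pointer is up-right in the crop at (405,345), near three dots. Next I fit the tray and measure the dial angle.

Run:
```python
from h import *
z=np.load('last_top.npz');im,d=z['im'],z['d'];W=world('top',d)
m=np.zeros(d.shape,bool);m[160:195,212:324]=1
m&=(W[...,2]>77)&(W[...,2]<87)
p=W[m];print(cv2.minAreaRect(p[:,:2].astype(np.float32)),np.median(p[:,2]),p.min(0),p.max(0))
far=p[p[:,0]>645];near=p[(p[:,0]>585)&(p[:,0]<607)]
for q in(far,near): print(len(q),q[:,0].mean(),np.degrees(np.polyfit(q[:,1],q[:,0],1)),q[:,1].min(),q[:,1].max())
m=np.zeros(d.shape,bool);m[196:226,250:290]=1
m&=(W[...,2]>97)&(W[...,2]<110);q=W[m][:,:2];c=q.mean(0);u,s,vt=np.linalg.svd(q-c);print('bar',c,np.degrees(np.arctan2(vt[0,1],vt[0,0])),len(q))
m=np.zeros(d.shape,bool);m[150:240,200:330]=1;m&=(W[...,2]>20)&(W[...,2]<58)
q=W[m];print('base',np.percentile(q,[1,99],axis=0))
m=np.zeros(d.shape,bool);m[150:240,200:330]=1;m&=(W[...,2]>64)&(W[...,2]<75)&(W[...,0]<585)
q=W[m];print('box',cv2.minAreaRect(q[:,:2].astype(np.float32)),np.median(q[:,2]))
m=np.zeros(d.shape,bool);m[150:240,200:330]=1;m&=(W[...,2]>56)&(W[...,2]<64)&(W[...,0]>590)
q=W[m];print('floor',cv2.minAreaRect(q[:,:2].astype(np.float32)),np.median(q[:,2]))
```

```text
((627.327392578125, 17.75859832763672), (71.87169647216797, 258.4439697265625), 0.6890881657600403) 81.77100505743715 [ 590.42872016 -111.06335319   77.04959358] [663.03761527 147.18690886  86.99883463]
212 658.6882776140191 [-3.91811477e-01  3.77466872e+04] -111.06335319483847 147.08813221853748
201 595.0216749421675 [-4.07936456e-01  3.40999857e+04] -110.12616109595164 146.38215582060167
bar [534.26029882  17.19194713] 136.31554643166083 72
base [[ 497.03747635 -115.62434766   23.26646322]
 [ 712.20388687  147.24917817   57.86111134]]
box ((539.2539672851562, 17.310649871826172), (128.94532775878906, 78.44573974609375), 89.80926513671875) 70.98655929020106
floor ((651.9156494140625, 17.630615234375), (120.4649429321289, 252.2117462158203), 0.41442275047302246) 60.277215312966646
```

Emit:
servo_tool(increments="0 0 -0.03 0 0 8 100;0 0 -0.03 0 0 8 100")

```text
time: 0.3
tool_pos: [193.8, -593.4, 282.1]
orientation: [[1.0, 0.031, -0.001], [0.031, -1.0, 0.003], [-0.001, -0.003, -1.0]]
wrist_force: [-0.8, -1.0, -0.1]
width: 87.1
finger_force: 0.0
```

Emit:
servo_tool(increments="0.0225 -0.0375 0 0 0 0 100;0.0225 -0.0375 0 0 0 0 100;0.0225 -0.0375 0 0 0 0 100;0.0225 -0.0375 0 0 0 0 100;0.0225 -0.0375 0 0 0 0 100;0.0225 -0.0375 0 0 0 0 100;0.0225 -0.0375 0 0 0 0 100;0.0225 -0.0375 0 0 0 0 100")

```text
time: 1.1
tool_pos: [363.4, -286.0, 282.4]
orientation: [[0.999, 0.036, -0.0], [0.036, -0.999, -0.0], [-0.0, 0.0, -1.0]]
wrist_force: [-0.3, 0.7, 0.7]
width: 86.9
finger_force: 0.0
```

Emit:
servo_tool(increments="0.0225 -0.0375 0 0 0 0 100;0.0225 -0.0375 0 0 0 0 100;0.0225 -0.0375 0 0 0 0 100;0.0225 -0.0375 0 0 0 0 100;0.0225 -0.0375 0 0 0 0 100;0.0225 -0.0375 0 0 0 0 100;0.0225 -0.0375 0 0 0 0 100;0.0225 -0.0375 0 0 0 0 100")

```text
time: 1.9
tool_pos: [532.4, 20.1, 282.4]
orientation: [[0.999, 0.036, -0.0], [0.036, -0.999, -0.0], [-0.0, 0.0, -1.0]]
wrist_force: [0.7, 0.7, -0.7]
width: 87.2
finger_force: 0.0
```

Emit:
servo_tool(increments="0 0 0 0 0 7.5 60;0 0 0 0 0 7.5 60;0 0 0 0 0 7.5 60;0 0 0 0 0 7.5 60;0 0 0 0 0 7.5 60;0 0 0 0 0 7.5 60;0 0 0.045 0 0 0 60;0 0 0.045 0 0 0 60")

```text
time: 2.7
tool_pos: [532.5, 18.7, 192.1]
orientation: [[0.732, -0.681, 0.003], [-0.681, -0.732, -0.0], [0.002, -0.002, -1.0]]
wrist_force: [1.5, 0.2, -0.6]
width: 52.4
finger_force: 0.0
```

Emit:
servo_tool(increments="0.0028 -0.0006 0.04 0 0 0 60;0 0 0.04 0 0 0 60;0 0 0.02 0 0 0 60;0 0 0.012 0 0 0 60;0 0 0 0 0 0 0;0 0 0 0 0 0 0;0 0 0 0 0 0 0;0 0 0 0 0 0 0", squeeze=20)

```text
time: 3.5
tool_pos: [535.2, 17.1, 81.7]
orientation: [[0.732, -0.681, 0.002], [-0.681, -0.732, -0.0], [0.002, -0.001, -1.0]]
wrist_force: [-0.1, -0.4, -0.0]
width: 27.8
finger_force: 0.0
```

Emit:
servo_tool(increments="0 0 0 0 0 0 0;0 0 0 0 0 0 0;0 0 0 0 0 0 0;0 0 0 0 0 -5 0;0 0 0 0 0 -6 0;0 0 0 0 0 -6 0;0 0 0 0 0 -6 0;0 0 0 0 0 -6 0")

```text
time: 4.3
tool_pos: [534.5, 16.6, 80.9]
orientation: [[0.972, -0.237, 0.0], [-0.237, -0.972, -0.001], [0.0, 0.001, -1.0]]
wrist_force: [-1.5, -2.4, 4.3]
width: 13.1
finger_force: 20.0
```

Emit:
servo_tool(increments="0 0 0 0 0 -7 0;0 0 0 0 0 -7 0;0 0 0 0 0 -7 0;0 0 0 0 0 -7 0;0 0 0 0 0 -7 0;0 0 0 0 0 -7 0;0 0 0 0 0 -7 0;0 0 0 0 0 -7 0")

```text
time: 5.1
tool_pos: [534.8, 15.9, 80.9]
orientation: [[0.739, 0.673, 0.001], [0.673, -0.739, -0.002], [-0.001, 0.002, -1.0]]
wrist_force: [-0.7, -4.4, 2.7]
width: 12.6
finger_force: 20.0
```

Emit:
servo_tool(increments="0 0 0 0 0 0 60;0 0 0 0 0 0 60;0 0 -0.03 0 0 0 60;0 0 -0.04 0 0 0 60;0 0 -0.03 0 0 7 60;0 0 0 0 0 7 60;0 0 0 0 0 7 60;0 0 0 0 0 7 60")

```text
time: 5.9
tool_pos: [534.3, 17.5, 180.7]
orientation: [[0.972, 0.236, 0.0], [0.236, -0.972, 0.0], [0.0, -0.0, -1.0]]
wrist_force: [-0.2, -0.0, -0.6]
width: 51.7
finger_force: 0.0
```

Emit:
servo_tool(increments="0 0 0 0 0 7 60;0 0 0 0 0 7.3 60;0.03 0.016 0 0 0 0 60;0.03 0.016 0 0 0 0 60;0.03 0.015 0 0 0 0 60")

```text
time: 6.4
tool_pos: [625.2, -30.6, 180.5]
orientation: [[1.0, -0.007, 0.0], [-0.007, -1.0, -0.0], [0.0, 0.0, -1.0]]
wrist_force: [0.8, -0.3, 0.6]
width: 52.0
finger_force: 0.0
```

Run:
```python
from h import *
im,d=cap('top');a=cv2.resize(im[140:240,200:330],None,fx=4,fy=4,interpolation=2)
im,d=cap('side');b=cv2.resize(im[160:260,230:360],None,fx=4,fy=4,interpolation=2)
cv2.imwrite('pics/c3.png',cv2.cvtColor(np.vstack([a[:300],b[:300]]),cv2.COLOR_RGB2BGR))
```

```text
(no output)
```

View pics/c3.png

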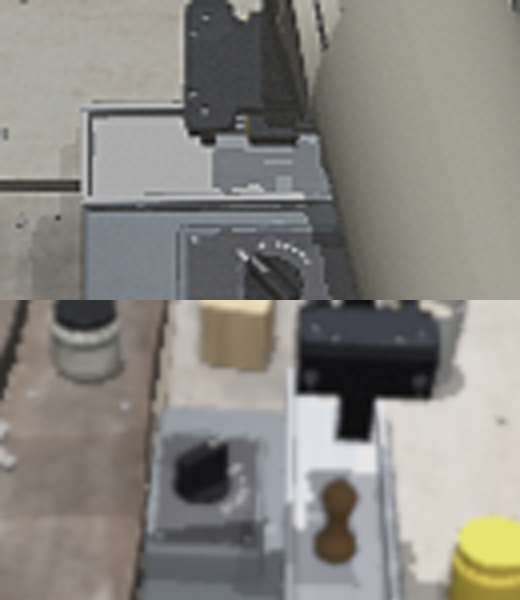

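The dial points at the bar mark (top crop, (245,255)) and the stamp stands under the fingers at (338,520). I'll descend and grip it.

Emit:
servo_tool(increments="0 0 0.04 0 0 0 60;0 0 0.04 0 0 0 60;0 0 0.02 0 0 0 60;0 0 0.013 0 0 0 60;0 0 0 0 0 0 0;0 0 0 0 0 0 0;0 0 0 0 0 0 0;0 0 0 0 0 0 0", squeeze=10)

```text
time: 7.3
tool_pos: [625.0, -30.1, 68.9]
orientation: [[1.0, -0.004, 0.002], [-0.004, -1.0, -0.0], [0.002, 0.0, -1.0]]
wrist_force: [-0.5, 0.4, 1.3]
width: 27.7
finger_force: 3.8
```

Emit:
servo_tool(increments="0 0 0 0 0 0 0;0 0 0 0 0 0 0;0 0 -0.04 0 0 0 0;0 0 -0.04 0 0 0 0;0 0 -0.04 0 0 0 0")

```text
time: 7.8
tool_pos: [623.9, -30.1, 189.1]
orientation: [[1.0, -0.004, -0.0], [-0.004, -1.0, 0.0], [-0.0, -0.0, -1.0]]
wrist_force: [0.3, -0.3, 0.9]
width: 27.5
finger_force: 10.0
```

Emit:
servo_tool(increments="-0.0324 -0.015 0 0 0 0 0;-0.0324 -0.015 0 0 0 0 0;-0.0324 -0.015 0 0 0 0 0;-0.0324 -0.015 0 0 0 0 0;-0.0324 -0.015 0 0 0 0 0;-0.0324 -0.015 0 0 0 0 0;0 0 0.04 0 0 0 0;0 0 0.04 0 0 0 0")

```text
time: 8.6
tool_pos: [430.9, 60.4, 108.4]
orientation: [[1.0, -0.003, 0.006], [-0.003, -1.0, -0.003], [0.006, 0.003, -1.0]]
wrist_force: [1.8, -1.1, -1.0]
width: 27.4
finger_force: 10.0
```

Emit:
servo_tool(increments="0 0 0.04 0 0 0 0;0 0 0.035 0 0 0 0;0 0 0.015 0 0 0 0;0 0 0.006 0 0 0 0;0 0 0.004 0 0 0 0;0 0 0 0 0 0 0")

```text
time: 9.2
tool_pos: [430.8, 60.7, 8.2]
orientation: [[1.0, -0.004, 0.001], [-0.004, -1.0, -0.0], [0.001, 0.0, -1.0]]
wrist_force: [1.1, 0.2, 0.4]
width: 27.4
finger_force: 10.0
```

Emit:
servo_tool(increments="0 0 0 0 0 0 50;0 0 0 0 0 0 70;0 0 -0.005 0 0 0 80;0 0 -0.04 0 0 0 100;0 0 -0.04 0 0 -7.5 100;0 0 -0.04 0 0 -7.5 100;0 0 0 0 0 -7.5 100;0 0 0 0 0 -7.5 100")

```text
time: 10.0
tool_pos: [431.1, 60.5, 134.4]
orientation: [[0.865, 0.501, 0.003], [0.501, -0.865, -0.001], [0.002, 0.003, -1.0]]
wrist_force: [0.2, -0.5, -1.1]
width: 82.1
finger_force: 0.0
```

Emit:
servo_tool(increments="0 0 0 0 0 -7.5 100;0 0 0 0 0 -7.5 100;0 0 0 0 0 -7.5 100;0 0 0 0 0 -7.5 100;0 0 0 0 0 -7.5 100;0 0 0 0 0 -7.5 100;0 0 0 0 0 -7.5 100;0 0 0 0 0 -8.1 100")

```text
time: 10.8
tool_pos: [430.2, 60.7, 133.1]
orientation: [[-0.013, 1.0, 0.001], [1.0, 0.013, -0.0], [-0.0, 0.001, -1.0]]
wrist_force: [0.0, 0.6, -1.3]
width: 87.0
finger_force: 0.0
```

Emit:
servo_tool(increments="0.0388 0.0004 0 0 0 0 100;0.0388 0.0004 0 0 0 0 100;0.0388 0.0004 0 0 0 0 100;0.0388 0.0004 0 0 0 0 100;0.0388 0 0 0 0 0 100;0 0 0.04 0 0 0 100;0 0 0.04 0 0 0 100;0 0 0.026 0 0 0 100")

```text
time: 11.6
tool_pos: [429.6, 254.2, 24.6]
orientation: [[-0.008, 1.0, -0.002], [1.0, 0.008, -0.001], [-0.001, -0.002, -1.0]]
wrist_force: [0.4, -0.9, -0.1]
width: 87.2
finger_force: 0.0
```

Emit:
servo_tool(increments="0 0 0 0 0 0 30;0 0 0 0 0 0 30;0 0 0 0 0 0 30;0 0 0 0 0 0 30;0 0 0 0 0 0 30;0 0 -0.04 0 0 0 30;0 0 -0.04 0 0 0 30;0 0 -0.04 0 0 0 30", squeeze=25)

```text
time: 12.4
tool_pos: [430.0, 254.5, 148.1]
orientation: [[-0.007, 1.0, -0.0], [1.0, 0.007, -0.0], [-0.0, -0.0, -1.0]]
wrist_force: [1.5, 0.7, -1.7]
width: 54.1
finger_force: 25.0
```

Emit:
servo_tool(increments="-0.0238 0.0325 0 0 0 0 30;-0.0238 0.0325 0 0 0 0 30;-0.0238 0.0325 0 0 0 0 30;-0.0238 0.0325 0 0 0 0 30;-0.0238 0.0325 0 0 0 0 30;-0.0239 0.0327 0 0 0 0 30;0 0 0.02 0 0 0 30;0 0 0.01 0 0 0 30")

```text
time: 13.2
tool_pos: [626.5, 111.8, 114.9]
orientation: [[-0.005, 1.0, -0.002], [1.0, 0.005, -0.0], [0.0, -0.002, -1.0]]
wrist_force: [-0.8, 1.0, -1.7]
width: 54.2
finger_force: 25.0
```

Run:
```python
from h import *
s=ctrl.state();print(s['tool_pos'],s['wrist_force'])
im,d=cap('side');W=world('side',d)
a=cv2.resize(im[150:260,240:370],None,fx=5,fy=5,interpolation=2)
cv2.imwrite('pics/c4.png',cv2.cvtColor(a,cv2.COLOR_RGB2BGR))
m=np.zeros(d.shape,bool);m[150:260,240:370]=1
m&=(W[...,2]>92)&(W[...,2]<104)&(W[...,0]>580)
q=W[m];print(len(q),q.min(0),q.max(0))
# circle fit of visible jar surface below the pads
from scipy.optimize import least_squares
q=q[(abs(q[:,0]-626)<32)&(abs(q[:,1]-113)<36)]
r=least_squares(lambda c:np.hypot(q[:,0]-c[0],q[:,1]-c[1])-28,[626,113],loss='soft_l1');print(len(q),r.x,np.abs(r.fun).mean())
```

```text
[626.46574708 111.8084127  114.93273538] [-0.82264783  1.0474282  -1.69381491]
66 [599.23208878  81.23536316  92.07918856] [653.40335817 105.03010606 103.99954186]
66 [626.17896041 111.22956198] 1.0230616355441668
```

View pics/c4.png

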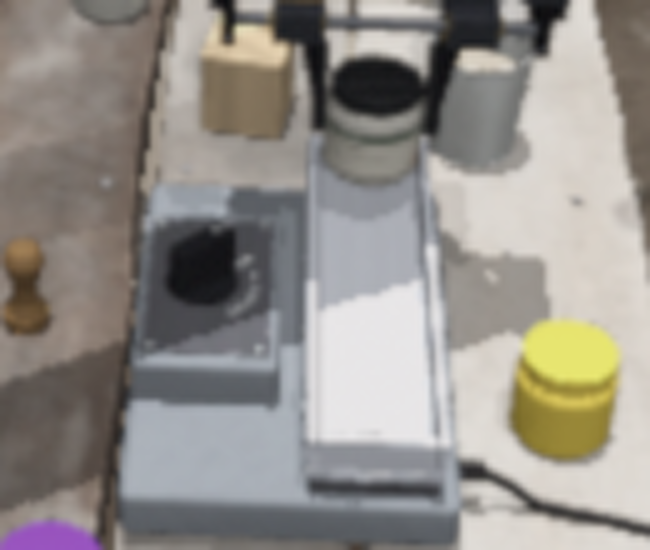

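The jar is over the trough at (375,150), the camera and robot positions agree to under 1 mm, and the stamp stands on the bench at (25,285). I'll lower the jar slowly.

Emit:
servo_tool(increments="0 0 0.01 0 0 0 30;0 0 0.01 0 0 0 30;0 0 0.006 0 0 0 30;0 0 0.002 0 0 0 30;0 0 0 0 0 0 30")

```text
time: 13.75
tool_pos: [626.5, 113.1, 88.5]
orientation: [[-0.007, 1.0, -0.0], [1.0, 0.007, -0.0], [-0.0, -0.0, -1.0]]
wrist_force: [-0.6, 0.2, -1.8]
width: 54.0
finger_force: 25.0
```

Emit:
servo_tool(increments="0 0 0.001 0 0 0 30;0 0 0.001 0 0 0 30;0.001 0 0 0 0 0 30;0.001 0 0 0 0 0 30;0 0 0 0 0 0 30")

```text
time: 14.25
tool_pos: [627.3, 114.3, 87.6]
orientation: [[-0.006, 1.0, 0.002], [1.0, 0.006, -0.001], [-0.001, 0.002, -1.0]]
wrist_force: [-1.3, -4.2, 6.5]
width: 54.4
finger_force: 25.0
```

Emit:
servo_tool(increments="0 0 0 0 0 0 80;0 0 0 0 0 0 90;0 0 0 0 0 0 100;0 0 -0.03 0 0 0 100;0 0 -0.04 0 0 0 100;0.038 -0.022 0 0 0 0 100;0.038 -0.022 0 0 0 0 100;0.038 -0.022 0 0 0 0 100")

```text
time: 15.05
tool_pos: [559.0, 229.9, 156.8]
orientation: [[-0.006, 1.0, 0.001], [1.0, 0.006, 0.0], [0.0, 0.001, -1.0]]
wrist_force: [0.9, 0.6, 0.1]
width: 87.0
finger_force: 0.0
```

Emit:
servo_tool(increments="0.038 -0.022 0 0 0 0 100;0.038 -0.022 0 0 0 0 100;0.038 -0.022 0 0 0 0 100;0.038 -0.022 0 0 0 0 100;0.034 -0.022 0 0 0 0 100;0 0 0.04 0 0 0 100;0 0 0.03 0 0 0 100")

```text
time: 15.75
tool_pos: [447.1, 415.5, 85.5]
orientation: [[-0.01, 1.0, 0.0], [1.0, 0.01, 0.001], [0.001, 0.0, -1.0]]
wrist_force: [1.8, -0.2, -0.4]
width: 87.0
finger_force: 0.0
```

Go down to a TCP height of 27.5 mm (57 mm down), shifting x by about +1.5 and y by −1.

Emit:
servo_tool(increments="-0.001 0.0015 0.03 0 0 0 100;0 0 0.02 0 0 0 100;0 0 0.0075 0 0 0 100;0 0 0 0 0 0 30;0 0 0 0 0 0 30;0 0 0 0 0 0 30;0 0 0 0 0 0 30;0 0 0 0 0 0 30")

```text
time: 16.55
tool_pos: [450.2, 413.0, 29.7]
orientation: [[-0.007, 1.0, 0.001], [1.0, 0.007, 0.0], [0.0, 0.001, -1.0]]
wrist_force: [-0.3, 0.1, 2.0]
width: 55.0
finger_force: 3.5
```

Emit:
servo_tool(increments="0 0 0 0 0 0 30;0 0 -0.04 0 0 0 30;0 0 -0.04 0 0 0 30;0 0 -0.04 0 0 0 30;-0.039 0.02 0 0 0 0 30;-0.039 0.02 0 0 0 0 30;-0.039 0.02 0 0 0 0 30;-0.039 0.02 0 0 0 0 30")

```text
time: 17.35
tool_pos: [531.7, 255.5, 149.0]
orientation: [[-0.007, 1.0, 0.0], [1.0, 0.007, -0.001], [-0.001, 0.0, -1.0]]
wrist_force: [1.5, -0.3, -2.5]
width: 54.3
finger_force: 25.0
```

Emit:
servo_tool(increments="0 0 -0.02 0 0 0 30;-0.04 0.0187 0 0 0 0 30;-0.04 0.0187 0 0 0 0 30;-0.04 0.0187 0 0 0 0 30;-0.04 0.0187 0 0 0 0 30;-0.04 0.0187 0 0 0 0 30;0 0 0.04 0 0 0 30;0 0 0 0 0 0 30")

```text
time: 18.15
tool_pos: [623.8, 55.3, 124.3]
orientation: [[-0.004, 1.0, -0.007], [1.0, 0.004, -0.001], [-0.001, -0.007, -1.0]]
wrist_force: [-1.0, 0.6, -1.2]
width: 54.1
finger_force: 25.0
```

Emit:
servo_tool(increments="0 0.0028 0.01 0 0 0 30;0 0 0.012 0 0 0 30;0 0 0.008 0 0 0 30;0 0 0.003 0 0 0 30;0 0 0.001 0 0 0 30;0 0 0 0 0 0 30")

```text
time: 18.75
tool_pos: [629.0, 57.8, 95.5]
orientation: [[-0.007, 1.0, 0.001], [1.0, 0.007, -0.001], [-0.001, 0.001, -1.0]]
wrist_force: [-0.4, -4.3, -0.7]
width: 54.2
finger_force: 25.0
```

Emit:
servo_tool(increments="-0.002 -0.0023 0 0 0 0 30;0 0 0 0 0 0 30;0 0 0.002 0 0 0 30;0 0 0.002 0 0 0 30;0 0 0.001 0 0 0 30;0 0 0 0 0 0 30")

```text
time: 19.35
tool_pos: [626.5, 56.2, 89.9]
orientation: [[-0.007, 1.0, -0.0], [1.0, 0.007, 0.0], [0.0, -0.0, -1.0]]
wrist_force: [-0.0, 0.1, -1.9]
width: 54.3
finger_force: 25.0
```

Emit:
servo_tool(increments="0 0 0.0015 0 0 0 30;0 0 0.001 0 0 0 30;0.001 0 0 0 0 0 30;0.001 0 0 0 0 0 30;0.0005 0 0 0 0 0 30;0 0 0 0 0 0 30")

```text
time: 19.95
tool_pos: [626.9, 56.6, 89.6]
orientation: [[-0.005, 1.0, 0.001], [1.0, 0.005, -0.003], [-0.003, 0.001, -1.0]]
wrist_force: [-7.3, -7.5, 17.7]
width: 54.1
finger_force: 25.1
```

Emit:
servo_tool(increments="0 0 -0.0015 0 0 0 30;0.001 0 0 0 0 0 30;0.001 0 0 0 0 0 30;0 0 0 0 0 0 30")

```text
time: 20.35
tool_pos: [627.0, 57.7, 89.7]
orientation: [[-0.005, 1.0, 0.001], [1.0, 0.005, -0.004], [-0.004, 0.001, -1.0]]
wrist_force: [-3.3, -8.3, 8.2]
width: 54.3
finger_force: 25.0
```

Emit:
servo_tool(increments="0 0 0 0 0 0 80;0 0 0 0 0 0 90;0 0 0 0 0 0 100;0 0 -0.03 0 0 0 100;0 0 -0.04 0 0 0 100;-0.0365 -0.0231 0 0 0 0 100;-0.0365 -0.0231 0 0 0 0 100;-0.0365 -0.0231 0 0 0 0 100")

```text
time: 21.15
tool_pos: [557.1, -49.9, 159.0]
orientation: [[-0.008, 1.0, 0.0], [1.0, 0.008, 0.0], [0.0, 0.0, -1.0]]
wrist_force: [0.3, -1.1, 0.2]
width: 86.7
finger_force: 0.0
```

Emit:
servo_tool(increments="-0.0365 -0.0231 0 0 0 0 100;-0.0365 -0.0231 0 0 0 0 100;-0.0365 -0.0231 0 0 0 0 100;-0.0365 -0.0231 0 0 0 0 100;-0.0365 -0.0231 0 0 0 0 100;-0.0365 -0.0231 0 0 0 0 100;0 0 0.04 0 0 0 100;0 0 0 0 0 0 100")

```text
time: 21.95
tool_pos: [418.1, -268.8, 115.6]
orientation: [[-0.005, 1.0, -0.005], [1.0, 0.005, 0.004], [0.004, -0.005, -1.0]]
wrist_force: [-0.2, 1.4, -0.2]
width: 87.0
finger_force: 0.0
```

Emit:
servo_tool(increments="0 0 0.035 0 0 0 100;0 0 0.035 0 0 0 100;0 0 0.018 0 0 0 100;0 0 0.002 0 0 0 100;0 0 0 0 0 0 30;0 0 0 0 0 0 30;0 0 0 0 0 0 30;0 0 0 0 0 0 30")

```text
time: 22.75
tool_pos: [421.4, -269.8, 30.0]
orientation: [[-0.007, 1.0, 0.001], [1.0, 0.007, -0.001], [-0.001, 0.001, -1.0]]
wrist_force: [-0.3, -0.7, 0.6]
width: 63.0
finger_force: 0.0
```

Emit:
servo_tool(increments="-0.0028 0 0 0 0 0 50;0 0 0 0 0 0 30;0 0 0 0 0 0 30;0 0 0 0 0 0 30;0 0 -0.04 0 0 0 30;0 0 -0.04 0 0 0 30;0 0 -0.04 0 0 0 30;0 0 0 0 0 0 30")

```text
time: 23.55
tool_pos: [423.2, -273.6, 153.9]
orientation: [[-0.007, 1.0, 0.006], [1.0, 0.007, -0.005], [-0.005, 0.006, -1.0]]
wrist_force: [0.1, -1.4, -2.3]
width: 53.9
finger_force: 25.0
```

Emit:
servo_tool(increments="0.0386 0.0296 0 0 0 0 30;0.0386 0.0296 0 0 0 0 30;0.0386 0.0296 0 0 0 0 30;0.0386 0.0296 0 0 0 0 30;0.0386 0.0296 0 0 0 0 30;0.0386 0.0296 0 0 0 0 30;0.0386 0.0296 0 0 0 0 30;0 0 0 0 0 0 30")

```text
time: 24.35
tool_pos: [627.4, 8.0, 147.6]
orientation: [[-0.016, 1.0, -0.001], [1.0, 0.016, 0.005], [0.005, -0.0, -1.0]]
wrist_force: [-0.2, 0.7, -1.1]
width: 53.4
finger_force: 25.0
```

Emit:
servo_tool(increments="0 0 0.02 0 0 0 30;0 0 0.015 0 0 0 30;0 0 0.01 0 0 0 30;0 0 0.005 0 0 0 30;0 0 0 0 0 0 30;0 0 0 0 0 0 30")

```text
time: 24.95
tool_pos: [626.3, -0.8, 99.5]
orientation: [[-0.007, 1.0, 0.0], [1.0, 0.007, -0.0], [-0.0, 0.0, -1.0]]
wrist_force: [0.5, -0.3, -1.6]
width: 54.3
finger_force: 25.0
```

Emit:
servo_tool(increments="0 0.0006 0.004 0 0 0 30;0 0 0.003 0 0 0 30;0 0 0.0025 0 0 0 30;0 0 0.001 0 0 0 30;0 0 0 0 0 0 30;0 0 0 0 0 0 30")

```text
time: 25.55
tool_pos: [626.9, -0.5, 89.6]
orientation: [[-0.007, 1.0, 0.0], [1.0, 0.007, -0.001], [-0.001, 0.0, -1.0]]
wrist_force: [-3.3, -0.5, 8.2]
width: 53.7
finger_force: 25.1
```

Emit:
servo_tool(increments="0 0 -0.0005 0 0 0 30;0.001 0 0 0 0 0 30;0.001 0 0 0 0 0 30;0.001 0 0 0 0 0 30;0 0 0 0 0 0 30")

```text
time: 26.05
tool_pos: [627.4, 1.5, 89.7]
orientation: [[-0.006, 1.0, 0.001], [1.0, 0.006, -0.001], [-0.001, 0.001, -1.0]]
wrist_force: [-0.8, -2.5, 6.1]
width: 54.2
finger_force: 25.0
```

Emit:
servo_tool(increments="0 0 0 0 0 0 80;0 0 0 0 0 0 90;0 0 0 0 0 0 100;0 0 -0.03 0 0 0 100;0 0 -0.04 0 0 0 100;0 0 -0.03 0 0 0 100;0 0 0 0 0 0 100")

```text
time: 26.75
tool_pos: [628.7, 3.3, 193.6]
orientation: [[-0.007, 1.0, 0.007], [1.0, 0.007, 0.0], [0.0, 0.007, -1.0]]
wrist_force: [-0.5, 0.3, 0.2]
width: 86.4
finger_force: 0.0
```

```bash
cat >> h.py <<'E'
def block(W,c,r,zlo,zhi):
    m=(np.hypot(W[...,0]-c[0],W[...,1]-c[1])<r)&(W[...,2]>zlo)&(W[...,2]<zhi)
    q=W[m][:,:2].astype(np.float32)
    return len(q),cv2.minAreaRect(q)
E
python3 - <<'E'
from h import *
im,d=cap('top','t5.png');W=world('top',d)
print(block(W,(552,285),70,54,66));print(block(W,(571,-275),90,54,66));print(block(W,(458,-417),60,54,66))
print(ctrl.state()['tool_pos'])
E
```

```text
(402, ((552.64990234375, 285.2181701660156), (57.362064361572266, 54.3431282043457), 79.82820892333984))
(777, ((571.3170776367188, -275.37274169921875), (112.83938598632812, 55.005680084228516), 70.27113342285156))
(312, ((458.59039306640625, -417.9438171386719), (42.674407958984375, 54.7545051574707), 70.0126953125))
[627.76952137   2.87431854 190.97982406]
```

View pics/t5.png

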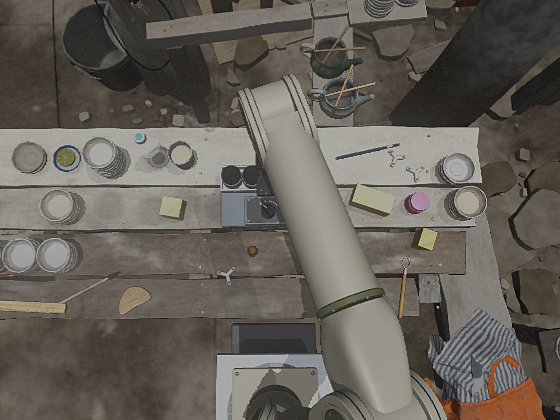

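Block, long block and wedge are unmoved, and the gaps beside the tray jars are hidden by the arm. I'll fetch the short block next.

Emit:
servo_tool(increments="0.0355 -0.0091 0 0 0 0 100;0.0355 -0.0091 0 0 0 0 100;0.0355 -0.0091 0 0 0 0 100;0.0355 -0.0091 0 0 0 0 100;0.0355 -0.0091 0 0 0 0 100;0.0355 -0.0091 0 0 0 0 100;0.0355 -0.0091 0 0 0 0 100;0.0355 -0.0091 0 0 0 0 100")

```text
time: 27.6
tool_pos: [551.0, 286.9, 187.5]
orientation: [[-0.007, 1.0, -0.002], [1.0, 0.007, -0.001], [-0.001, -0.002, -1.0]]
wrist_force: [-0.2, 0.2, -0.5]
width: 87.3
finger_force: 0.0
```

Emit:
servo_tool(increments="0 0 0.03 0 0 5.1 100;0 0 0.04 0 0 5.1 100;0 0 0.02 0 0 0 100;0 0 0 0 0 0 100;0 0 0 0 0 0 100")

```text
time: 28.1
tool_pos: [551.7, 286.0, 98.8]
orientation: [[0.17, 0.986, -0.001], [0.986, -0.17, -0.0], [-0.0, -0.001, -1.0]]
wrist_force: [-0.1, 1.0, -0.3]
width: 87.0
finger_force: 0.0
```

Emit:
servo_tool(increments="-0.001 0 0.04 0 0 0 100;0 0 0.022 0 0 0 100;0 0 0.007 0 0 0 100;0 0 0 0 0 0 30;0 0 0 0 0 0 30;0 0 0 0 0 0 30;0 0 0 0 0 0 30;0 0 0 0 0 0 30")

```text
time: 28.9
tool_pos: [552.2, 285.0, 30.7]
orientation: [[0.17, 0.985, 0.001], [0.985, -0.17, 0.0], [0.0, 0.001, -1.0]]
wrist_force: [-0.2, -1.3, 0.7]
width: 54.6
finger_force: 0.0
```

Emit:
servo_tool(increments="0 0 0 0 0 0 30;0 0 -0.04 0 0 0 30;0 0 -0.04 0 0 0 30;0 0 -0.04 0 0 -5 30;0 0 -0.03 0 0 -5 30;0 0 0 0 0 0 30;0 0 0 0 0 0 30")

```text
time: 29.6
tool_pos: [552.0, 284.8, 180.0]
orientation: [[-0.002, 1.0, 0.001], [1.0, 0.002, -0.0], [-0.0, 0.001, -1.0]]
wrist_force: [-1.1, -0.2, -1.9]
width: 53.9
finger_force: 25.0
```

Emit:
servo_tool(increments="-0.038 0.0083 0 0 0 0 30;-0.038 0.0083 0 0 0 0 30;-0.038 0.0083 0 0 0 0 30;-0.038 0.0083 0 0 0 0 30;-0.038 0.0083 0 0 0 0 30;-0.038 0.0083 0 0 0 0 30;-0.038 0.0083 0 0 0 0 30;-0.038 0.0083 0 0 0 0 30")

```text
time: 30.4
tool_pos: [618.6, -20.8, 178.1]
orientation: [[-0.002, 1.0, -0.003], [1.0, 0.002, -0.0], [-0.0, -0.003, -1.0]]
wrist_force: [0.2, 0.8, -1.1]
width: 53.8
finger_force: 25.0
```

Emit:
servo_tool(increments="-0.0385 0.0083 0 0 0 0 30;0 0 0.03 0 0 0 30;0 0 0.025 0 0 0 30;0 0 0.015 0 0 0 30;0 0 0.01 0 0 0 30;0 0 0 0 0 0 30;0 0 0 0 0 0 30")

```text
time: 31.1
tool_pos: [628.1, -57.0, 100.7]
orientation: [[-0.004, 1.0, 0.001], [1.0, 0.004, -0.0], [-0.0, 0.001, -1.0]]
wrist_force: [0.3, -0.1, -1.0]
width: 54.3
finger_force: 25.0
```

Emit:
servo_tool(increments="0 -0.0007 0.004 0 0 0 30;0 0 0.003 0 0 0 30;0 0 0.0025 0 0 0 30;0 0 0.001 0 0 0 30;0 0 0 0 0 0 30;0 0 0 0 0 0 30")

```text
time: 31.7
tool_pos: [627.2, -57.4, 90.6]
orientation: [[-0.003, 1.0, 0.0], [1.0, 0.003, -0.001], [-0.001, 0.0, -1.0]]
wrist_force: [-4.4, -0.3, 8.0]
width: 53.8
finger_force: 25.0
```

Landed. Slide to contact and release.

Emit:
servo_tool(increments="0 0 -0.0005 0 0 0 30;0.001 0 0 0 0 0 30;0.001 0 0 0 0 0 30;0.001 0 0 0 0 0 30;0.0005 0 0 0 0 0 30;0 0 0 0 0 0 30")

```text
time: 32.3
tool_pos: [627.6, -54.7, 90.6]
orientation: [[-0.003, 1.0, 0.001], [1.0, 0.003, -0.001], [-0.001, 0.001, -1.0]]
wrist_force: [0.0, -3.1, 4.8]
width: 53.7
finger_force: 25.0
```

Emit:
servo_tool(increments="0.0015 0 0 0 0 0 30;0.0015 0 0 0 0 0 30;0.001 0 0 0 0 0 30;0 0 0 0 0 0 30")

```text
time: 32.7
tool_pos: [627.7, -50.7, 90.6]
orientation: [[-0.003, 1.0, 0.002], [1.0, 0.003, -0.001], [-0.001, 0.002, -1.0]]
wrist_force: [1.3, -4.5, 6.8]
width: 53.8
finger_force: 25.0
```

Emit:
servo_tool(increments="0.0015 0 0 0 0 0 30;0.001 0 0 0 0 0 30;0 0 0 0 0 0 30")

```text
time: 33.0
tool_pos: [627.7, -50.3, 90.7]
orientation: [[-0.001, 1.0, 0.001], [1.0, 0.001, -0.004], [-0.004, 0.001, -1.0]]
wrist_force: [0.5, -9.0, 6.3]
width: 53.8
finger_force: 25.0
```

Emit:
servo_tool(increments="0 0 0 0 0 0 80;0 0 0 0 0 0 90;0 0 0 0 0 0 100;0 0 -0.03 0 0 0 100;0 0 -0.04 0 0 0 100;0 0 -0.03 0 0 0 100;-0.0359 -0.0166 0 0 0 0 100;-0.0359 -0.0166 0 0 0 0 100")

```text
time: 33.8
tool_pos: [594.3, -118.1, 191.0]
orientation: [[-0.007, 1.0, 0.002], [1.0, 0.007, 0.0], [0.0, 0.002, -1.0]]
wrist_force: [-0.6, -1.2, -1.8]
width: 86.7
finger_force: 0.0
```

Emit:
servo_tool(increments="-0.0359 -0.0166 0 0 0 0 100;-0.0359 -0.0166 0 0 0 0 100;-0.0359 -0.0166 0 0 0 0 100;-0.0359 -0.0166 0 0 0 0 100;-0.0359 -0.0166 0 0 0 0 100;-0.0359 -0.0166 0 0 0 0 100;-0.0359 -0.0166 0 0 0 0 100;-0.0359 -0.0166 0 0 0 0 100")

```text
time: 34.6
tool_pos: [461.6, -407.8, 189.9]
orientation: [[-0.004, 1.0, 0.0], [1.0, 0.004, 0.0], [0.0, 0.0, -1.0]]
wrist_force: [0.3, 0.8, -0.1]
width: 87.0
finger_force: 0.0
```

Emit:
servo_tool(increments="0 0 0 0 0 7 100;0 0 0 0 0 7 100;0 0 0 0 0 6.3 100;0 0 0 0 0 0 100")

```text
time: 35.0
tool_pos: [462.5, -406.4, 189.8]
orientation: [[0.345, 0.939, 0.0], [0.939, -0.345, 0.0], [0.0, -0.0, -1.0]]
wrist_force: [-0.2, 0.4, -0.3]
width: 87.1
finger_force: 0.0
```

Run:
```python
from h import *
im,d=cap('side');b=cv2.resize(im[310:400,180:300],None,fx=4,fy=4,interpolation=2)
im,d=cap('top');a=cv2.resize(im[150:240,210:330],None,fx=4,fy=4,interpolation=2);W=world('top',d)
cv2.imwrite('pics/c6.png',cv2.cvtColor(np.hstack([b,a])[:, :800],cv2.COLOR_RGB2BGR))
m=np.zeros(d.shape,bool);m[150:200,212:325]=1;m&=(W[...,2]>112)&(W[...,2]<124)
n,l=cv2.connectedComponents(m.astype(np.uint8))
for i in range(1,n):
    q=W[l==i]
    if len(q)>60: print(len(q),cv2.minAreaRect(q[:,:2].astype(np.float32)),np.median(q[:,2]))
print(ctrl.state()['tool_pos'])
```

```text
300 ((626.6676025390625, 114.59136199951172), (50.750953674316406, 49.134342193603516), 43.18781280517578) 118.54291741696497
296 ((626.3057250976562, 58.83148193359375), (49.411895751953125, 49.861576080322266), 43.039695739746094) 118.7110034633555
295 ((627.1844482421875, 4.671884536743164), (47.76408004760742, 50.59477996826172), 89.46038818359375) 118.66078311544368
428 ((627.4547729492188, -50.99665832519531), (53.408180236816406, 55.475616455078125), 89.37079620361328) 120.0118920052112
[ 462.43920892 -406.47702196  189.94128998]
```

View pics/c6.png

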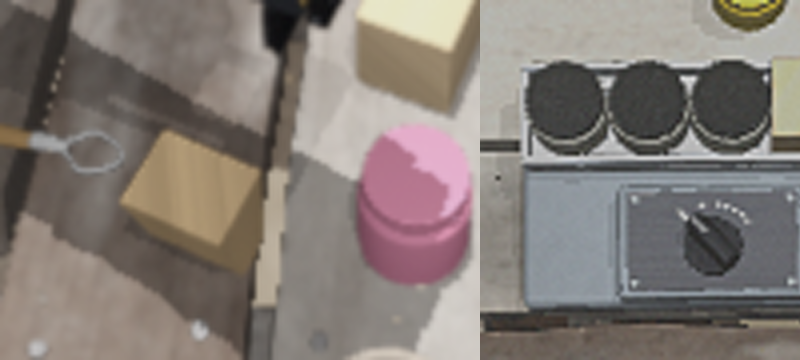

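Run:
```python
from h import *
z=np.load('last_side.npz');W=world('side',z['d'])
yd=np.array([.35,.937]);xd=np.array([.937,-.35])
P=W[...,:2]-np.array([461.7,-409.5]);X=P@xd;Y=P@yd
for lo in range(5,65,10):
    m=(abs(X)<24)&(abs(Y)<45)&(W[...,2]>lo)&(W[...,2]<lo+10)
    if m.sum(): print(lo,m.sum(),Y[m].min().round(1),np.median(Y[m]).round(1),Y[m].max().round(1))
```

```text
5 13 -16.8 -15.9 -14.6
15 13 -20.6 -18.9 -17.6
25 16 -23.7 -22.1 -20.9
35 16 -26.7 -25.3 -24.3
45 18 -30.0 -28.3 10.9
55 523 -31.6 -11.6 10.4
```

Depth confirms that the sloping face is on the −y side: the face lies 16 mm from the centre near the bench and 30 mm at the top. I'll grip across its 54 mm width.

Emit:
servo_tool(increments="-0.0039 0.0004 0.04 0 0 0 100;0 0 0.04 0 0 0 100;0 0 0.04 0 0 0 100;0 0 0.03 0 0 0 100;0 0 0.009 0 0 0 100;0 0 0 0 0 0 30;0 0 0 0 0 0 30;0 0 0 0 0 0 30")

```text
time: 35.9
tool_pos: [462.3, -411.5, 33.1]
orientation: [[0.343, 0.939, 0.002], [0.939, -0.343, -0.002], [-0.001, 0.003, -1.0]]
wrist_force: [0.8, 0.0, -0.0]
width: 70.9
finger_force: 0.0
```

Emit:
servo_tool(increments="0 0 0 0 0 0 30;0 0 0 0 0 0 30;0 0 0 0 0 0 30;0 0 -0.04 0 0 0 30;0 0 -0.04 0 0 0 30;0 0 -0.04 0 0 -7 30;0 0 -0.04 0 0 -7 30;0 0 0 0 0 -6.5 30")

```text
time: 36.7
tool_pos: [463.5, -411.9, 197.3]
orientation: [[-0.012, 1.0, 0.006], [1.0, 0.012, -0.006], [-0.006, 0.006, -1.0]]
wrist_force: [0.5, -1.0, -1.3]
width: 54.1
finger_force: 25.0
```

Emit:
servo_tool(increments="0.0353 0.0186 0 0 0 0 30;0.0353 0.0186 0 0 0 0 30;0.0353 0.0186 0 0 0 0 30;0.0353 0.0186 0 0 0 0 30;0.0353 0.0186 0 0 0 0 30;0.0353 0.0186 0 0 0 0 30;0.0353 0.0186 0 0 0 0 30;0.0353 0.0186 0 0 0 0 30")

```text
time: 37.5
tool_pos: [608.5, -125.9, 191.1]
orientation: [[-0.007, 1.0, -0.0], [1.0, 0.007, -0.0], [-0.0, -0.0, -1.0]]
wrist_force: [0.4, -0.5, -0.1]
width: 53.9
finger_force: 25.0
```

Emit:
servo_tool(increments="0.0353 0.0186 0 0 0 0 30;0 0 0.03 0 0 0 30;0 0 0.02 0 0 0 30;0 0 0.01 0 0 0 30;0 0 0 0 0 0 30;0 0 0 0 0 0 30;0 0 0 0 0 0 30")

```text
time: 38.2
tool_pos: [627.6, -93.7, 132.3]
orientation: [[-0.005, 1.0, 0.003], [1.0, 0.005, -0.002], [-0.002, 0.003, -1.0]]
wrist_force: [2.2, -4.4, 4.7]
width: 53.3
finger_force: 25.0
```

Run:
```python
from h import *
print(ctrl.state()['tool_pos'])
im,d=cap('side');W=world('side',d)
for lo in range(84,172,8):
    m=(abs(W[...,0]-627)<20)&(abs(W[...,1]+95)<45)&(W[...,2]>lo)&(W[...,2]<lo+8)
    if m.sum(): print(lo,m.sum(),W[m][:,1].min().round(1),np.median(W[m][:,1]).round(1),W[m][:,1].max().round(1))
b=cv2.resize(im[140:260,250:370],None,fx=5,fy=5,interpolation=2)
cv2.imwrite('pics/c7.png',cv2.cvtColor(b,cv2.COLOR_RGB2BGR))
```

```text
[627.59073026 -93.70137119 132.2658164 ]
84 36 -112.9 -79.9 -77.3
92 32 -82.0 -80.3 -78.2
116 16 -106.4 -102.2 -100.2
124 9 -110.7 -109.9 -108.5
132 11 -117.6 -113.2 -111.6
140 16 -123.7 -119.3 -117.8
148 16 -129.5 -126.2 -123.7
156 26 -135.5 -133.3 -128.5
164 147 -136.2 -123.8 -106.8
```

View pics/c7.png

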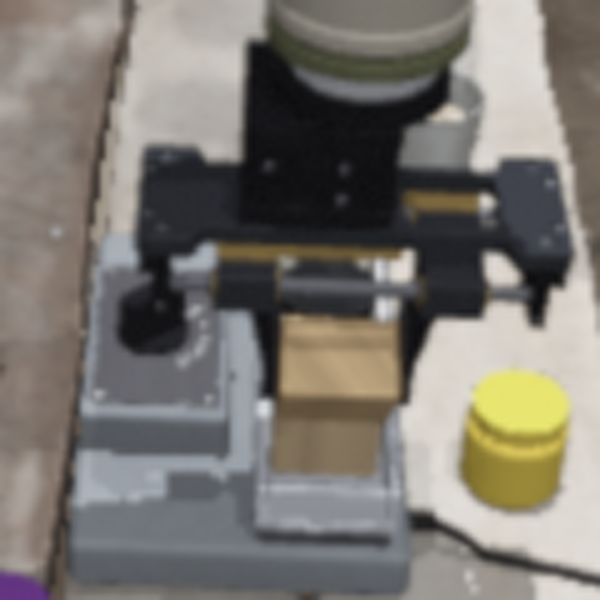

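The wedge has pivoted about the pads by about 20°: its sloping face at (330,440) leans too far and its foot has caught the block's top edge. I'll back off upwards and measure the free-hanging tilt.

Emit:
servo_tool(increments="-0.002 0 -0.02 0 0 0 30;-0.01 0 -0.02 0 0 0 30;0 0 0 0 0 0 30;0 0 0 0 0 0 30")

```text
time: 38.65
tool_pos: [626.5, -104.0, 170.8]
orientation: [[-0.006, 1.0, 0.0], [1.0, 0.006, -0.0], [-0.0, 0.0, -1.0]]
wrist_force: [-0.7, -0.4, -0.9]
width: 54.0
finger_force: 25.0
```

```bash
cat > tilt.py <<'E'
from h import *
s=ctrl.state();T=s['tool_pos'];print(T,s['wrist_force'])
im,d=cap('side');W=world('side',d)
m=(abs(W[...,0]-T[0])<18)&(abs(W[...,1]-T[1]+18)<40)&(W[...,2]>T[2]-28)&(W[...,2]<T[2]+24)&(W[...,1]<T[1]+20)&(W[...,2]>122)
q=W[m];n=q[np.argsort(q[:,2])]
c=np.polyfit(n[:,2],n[:,1],1);r=n[:,1]-np.polyval(c,n[:,2]);k=abs(r)<4;c=np.polyfit(n[k,2],n[k,1],1)
print(k.sum(),len(k),'tilt deg',np.degrees(np.arctan(-c[0]))-16.7,'y of face at TCPz',np.polyval(c,T[2]),'zmin',n[:,2].min())
imt,dt=cap('top');Wt=world('top',dt)
print('block',block(Wt,(627,-51),45,116,124))
E
python3 tilt.py
```

```text
[ 626.45042115 -103.96115449  170.82290067] [-0.66242921 -0.43504232 -0.88578847]
78 78 tilt deg 21.174328887543307 y of face at TCPz -121.8719074899938 zmin 153.41633127312952
block (439, ((627.1439208984375, -43.07692337036133), (69.16877746582031, 54.351104736328125), 89.37355041503906))
```

The wedge also slid up in the grip. I'll carry it to the free spot where the third jar stood, tilt the tool so the wedge is upright, set it down and regrip it over its centre of mass.

Emit:
servo_tool(increments="-0.0259 -0.028 0 0 0 0 30;-0.0259 -0.028 0 0 0 0 30;-0.0259 -0.028 0 0 0 0 30;-0.0259 -0.028 0 0 0 0 30;-0.0259 -0.028 0 0 0 0 30;-0.0259 -0.028 0 0 0 0 30;-0.0259 -0.028 0 0 0 0 30;0 0 0 0 0 0 30", squeeze=40)

```text
time: 39.55
tool_pos: [427.4, -290.6, 169.9]
orientation: [[0.0, 1.0, -0.003], [1.0, -0.0, -0.001], [-0.001, -0.003, -1.0]]
wrist_force: [-0.1, -0.3, 0.3]
width: 54.1
finger_force: 40.0
```

Emit:
servo_tool(increments="0 0 0 0 -7 0 30;0 0 0 0 -7 0 30;0 0 0 0 -7 0 30;0.0143 0 0.0374 0 0 0 30;0.0143 0 0.0374 0 0 0 30;0 0 0 0 0 0 30;0 0 0 0 0 0 30")

```text
time: 40.25
tool_pos: [431.9, -285.7, 91.0]
orientation: [[-0.008, 1.0, 0.002], [0.934, 0.008, -0.357], [-0.357, -0.001, -0.934]]
wrist_force: [0.5, -0.9, -0.2]
width: 53.4
finger_force: 40.0
```

Run:
```python
from h import *
s=ctrl.state();T=s['tool_pos'];print(T,s['wrist_force'])
im,d=cap('side');W=world('side',d)
b=cv2.resize(im[210:330,150:310],None,fx=4,fy=4,interpolation=2)
cv2.imwrite('pics/c8.png',cv2.cvtColor(b,cv2.COLOR_RGB2BGR))
m=(abs(W[...,0]-T[0])<18)&(W[...,1]<T[1]+20)&(W[...,1]>T[1]-60)&(W[...,2]>55)
for lo in range(55,150,6):
    k=m&(W[...,2]>lo)&(W[...,2]<=lo+6)
    if k.sum(): print(lo,k.sum(),W[k][:,1].min().round(1),np.median(W[k][:,1]).round(1),W[k][:,1].max().round(1),W[k][:,2].min().round(1))
```

```text
[ 431.94810128 -285.73314929   90.9849205 ] [ 0.53654571 -0.88601784 -0.20671377]
73 5 -296.8 -296.1 -295.4 76.4
79 19 -298.9 -298.0 -296.8 79.2
85 17 -300.9 -299.3 -297.5 85.0
91 23 -303.6 -301.2 -300.3 91.2
97 17 -304.6 -303.4 -301.4 97.1
103 23 -306.0 -305.2 -304.2 103.3
109 20 -308.0 -307.2 -304.8 109.2
115 20 -309.6 -309.0 -308.1 115.3
121 23 -311.7 -310.6 -308.8 121.3
127 43 -313.7 -311.5 -271.0 127.5
133 263 -315.0 -294.7 -272.5 133.0
```

View pics/c8.png

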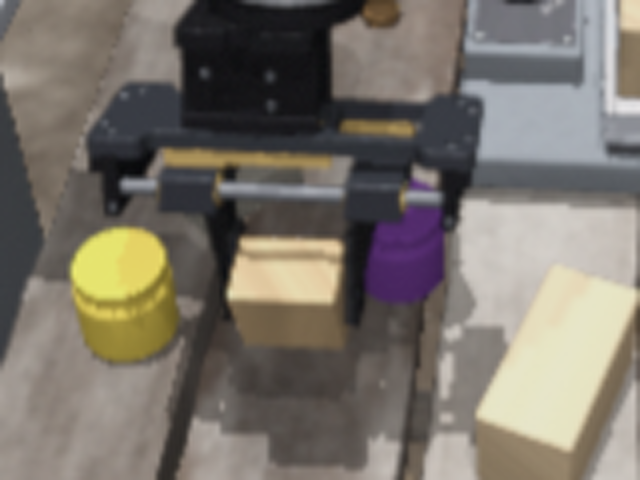

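The wedge now hangs upright (face slope 0.30) with its foot about 75 mm up, seen at (285,300). I'll set it down.

Emit:
servo_tool(increments="0.0125 0 0.0327 0 0 0 30;0.0089 0 0.0234 0 0 0 30;0.0036 0 0.0093 0 0 0 30;0.0009 0 0.0023 0 0 0 30;0.0004 0 0.0009 0 0 0 30;0.0004 0 0.0009 0 0 0 30;0 0 0 0 0 0 30")

```text
time: 41.0
tool_pos: [432.4, -287.0, 17.6]
orientation: [[-0.006, 1.0, 0.004], [0.933, 0.007, -0.359], [-0.359, 0.001, -0.933]]
wrist_force: [0.3, -0.3, 0.0]
width: 53.6
finger_force: 40.0
```

Emit:
servo_tool(increments="0.0004 0 0.0009 0 0 0 30;0.0004 0 0.0009 0 0 0 30;0.0004 0 0.0009 0 0 0 30;0 0 0 0 0 0 30")

```text
time: 41.4
tool_pos: [432.4, -287.3, 16.4]
orientation: [[-0.006, 1.0, 0.002], [0.932, 0.006, -0.363], [-0.363, 0.0, -0.932]]
wrist_force: [-13.0, 7.0, 33.8]
width: 53.6
finger_force: 40.0
```

Emit:
servo_tool(increments="-0.0005 0 -0.0013 0 0 0 30;0 0 0 0 0 0 70;0 0 0 0 0 0 90;0 0 0 0 0 0 100;-0.0143 0 -0.0374 0 0 0 100;-0.0143 0 -0.0374 0 0 0 100;-0.0143 0 -0.0374 0 0 0 100;0 0 0 0 7 0 100")

```text
time: 42.2
tool_pos: [435.2, -283.7, 139.8]
orientation: [[-0.013, 1.0, 0.009], [0.969, 0.014, -0.245], [-0.245, 0.005, -0.969]]
wrist_force: [0.3, 0.8, -0.9]
width: 86.7
finger_force: 0.0
```

Emit:
servo_tool(increments="0 0 0 0 7 0 100;0 0 0 0 7 0 100;0 0 0 0 0 0 100;0 0 0 0 0 0 100")

```text
time: 42.6
tool_pos: [431.5, -286.7, 134.5]
orientation: [[-0.005, 1.0, -0.0], [1.0, 0.005, 0.0], [0.0, -0.0, -1.0]]
wrist_force: [-0.5, 1.0, 0.4]
width: 86.7
finger_force: 0.0
```

Run:
```python
from h import *
s=ctrl.state();print(s['tool_pos'],s['orientation'].round(3).tolist())
im,d=cap('side');W=world('side',d)
m=(abs(W[...,0]-432)<60)&(W[...,1]<-240)&(W[...,1]>-340)&(W[...,2]>2)
for lo in range(2,66,8):
    k=m&(W[...,2]>lo)&(W[...,2]<=lo+8)&(W[...,0]>412)&(W[...,0]<450)
    if k.sum(): print(lo,k.sum(),W[k][:,1].min().round(1),np.median(W[k][:,1]).round(1),W[k][:,1].max().round(1))
k=m&(W[...,2]>55)&(W[...,2]<65);print(cv2.minAreaRect(W[k][:,:2].astype(np.float32)))
im,d=cap('top');W=world('top',d)
for c in((626,114),(626,59),(627,4.7),(627,-51)): print(block(W,c,27.5,112,124))
print(block(W,(432,-295),50,54,66))
```

```text
[ 431.49330432 -286.67676374  134.54652205] [[-0.005, 1.0, -0.0], [1.0, 0.005, 0.0], [0.0, -0.0, -1.0]]
2 25 -338.9 -300.5 -298.3
10 20 -304.2 -302.6 -301.1
18 18 -305.9 -304.3 -303.6
26 25 -309.4 -307.5 -306.1
34 22 -312.1 -310.4 -308.7
42 21 -314.9 -312.4 -311.1
50 59 -316.3 -313.7 -272.1
58 268 -317.5 -295.0 -274.2
((433.0518493652344, -295.42718505859375), (44.947174072265625, 54.4548225402832), 87.45958709716797)
(302, ((626.4754638671875, 114.42364501953125), (50.749237060546875, 49.40177917480469), 45.51808547973633))
(299, ((626.6271362304688, 59.04922866821289), (49.87367248535156, 49.804931640625), 46.32893753051758))
(296, ((626.7390747070312, 4.722604751586914), (47.76021194458008, 50.90851593017578), 89.47791290283203))
(322, ((626.4817504882812, -51.062679290771484), (52.919647216796875, 53.47382354736328), 44.93484878540039))
(198, ((432.4996643066406, -289.53857421875), (37.28291702270508, 52.13744354248047), 89.11811065673828))
```

The wedge stands upright at (433,−286) and the row is intact. I'll regrip over the centre of mass with a firmer squeeze.

Emit:
servo_tool(increments="-0.0047 0.0015 0.04 0 0 0 100;0 0 0.04 0 0 0 100;0 0 0.02 0 0 0 100;0 0 0.0045 0 0 0 100;0 0 0 0 0 0 100;0 0 0 0 0 0 30;0 0 0 0 0 0 30;0 0 0 0 0 0 30", squeeze=50)

```text
time: 43.5
tool_pos: [433.8, -291.4, 31.6]
orientation: [[-0.007, 1.0, 0.001], [1.0, 0.007, -0.001], [-0.001, 0.001, -1.0]]
wrist_force: [-0.6, 0.5, -0.0]
width: 70.2
finger_force: 0.0
```

Emit:
servo_tool(increments="0 0 0 0 0 0 30;0 0 0 0 0 0 30;0 0 0 0 0 0 30;0 0 -0.02 0 0 0 30;0 0 -0.03 0 0 0 30;0 0 -0.04 0 0 0 30;0 0 -0.04 0 0 0 30;0 0 -0.03 0 0 0 30")

```text
time: 44.3
tool_pos: [433.7, -290.9, 193.0]
orientation: [[-0.007, 1.0, 0.001], [1.0, 0.007, -0.001], [-0.001, 0.001, -1.0]]
wrist_force: [0.8, -0.6, -0.8]
width: 53.6
finger_force: 50.0
```

Emit:
servo_tool(increments="0.015 0.015 0 0 0 0 30;0.03 0.03 0 0 0 0 30;0.035 0.035 0 0 0 0 30;0.035 0.035 0 0 0 0 30;0.035 0.035 0 0 0 0 30;0.025 0.03 0 0 0 0 30;0.015 0.0153 0 0 0 0 30;0 0 0 0 0 0 30")

```text
time: 45.1
tool_pos: [628.5, -95.5, 190.0]
orientation: [[-0.012, 1.0, -0.0], [1.0, 0.012, 0.003], [0.003, -0.0, -1.0]]
wrist_force: [0.1, -0.0, -1.0]
width: 53.5
finger_force: 50.0
```

Emit:
servo_tool(increments="0 0 0.02 0 0 0 30;0 0 0.01 0 0 0 30;0 0 0 0 0 0 30;0 0 0 0 0 0 30")

```text
time: 45.5
tool_pos: [627.0, -100.4, 160.9]
orientation: [[-0.006, 1.0, -0.0], [1.0, 0.006, -0.0], [-0.0, -0.0, -1.0]]
wrist_force: [-1.0, 0.1, -0.5]
width: 53.6
finger_force: 50.0
```

```bash
python3 tilt.py
```

```text
[ 627.020221   -100.38044183  160.87884397] [-1.03180498  0.12786936 -0.49781528]
195 195 tilt deg 0.7500684803382747 y of face at TCPz -115.59207106797842 zmin 133.73555798943121
block (416, ((627.32080078125, -41.7660026550293), (66.59341430664062, 55.03901672363281), 89.64733123779297))
```

Emit:
servo_tool(increments="0.0016 0.0006 0.01 0 0 0 30;0 0 0.015 0 0 0 30;0 0 0.015 0 0 0 30;0 0 0.01 0 0 0 30;0 0 0 0 0 0 30;0 0 0 0 0 0 30")

```text
time: 46.2
tool_pos: [627.8, -97.9, 110.4]
orientation: [[-0.007, 1.0, -0.0], [1.0, 0.007, 0.0], [0.0, -0.0, -1.0]]
wrist_force: [-0.4, -0.4, 1.0]
width: 53.6
finger_force: 50.0
```

No contact; continue gently.

Emit:
servo_tool(increments="0 0 0.003 0 0 0 30;0 0 0.003 0 0 0 30;0 0 0.002 0 0 0 30;0 0 0 0 0 0 30;0 0 0 0 0 0 30")

```text
time: 46.7
tool_pos: [627.9, -98.0, 102.6]
orientation: [[-0.007, 1.0, 0.0], [1.0, 0.007, -0.0], [-0.0, 0.0, -1.0]]
wrist_force: [0.8, 0.2, -0.4]
width: 53.5
finger_force: 50.0
```

Emit:
servo_tool(increments="0 0 0.001 0 0 0 30;0 0 0.001 0 0 0 30;0 0 0.001 0 0 0 30;0 0 0 0 0 0 30")

```text
time: 47.1
tool_pos: [627.8, -98.0, 99.4]
orientation: [[-0.007, 1.0, -0.0], [1.0, 0.007, -0.0], [-0.0, -0.0, -1.0]]
wrist_force: [0.3, -0.1, -1.2]
width: 53.5
finger_force: 50.0
```

Emit:
servo_tool(increments="0 0 0.001 0 0 0 30;0 0 0.001 0 0 0 30;0 0 0.001 0 0 0 30;0 0 0 0 0 0 30")

```text
time: 47.5
tool_pos: [628.3, -97.6, 97.3]
orientation: [[-0.007, 1.0, 0.001], [1.0, 0.007, 0.0], [0.0, 0.001, -1.0]]
wrist_force: [-1.3, 1.5, 5.2]
width: 53.5
finger_force: 50.0
```

Emit:
servo_tool(increments="0.0005 0 0.0007 0 0 0 30;0 0 0.0007 0 0 0 30;0 0 0 0 0 0 30")

```text
time: 47.8
tool_pos: [628.6, -97.5, 96.7]
orientation: [[-0.007, 1.0, 0.002], [1.0, 0.007, -0.001], [-0.001, 0.002, -1.0]]
wrist_force: [-2.2, 0.3, 10.6]
width: 53.8
finger_force: 50.0
```

Emit:
servo_tool(increments="0 0 0.001 0 0 0 30;0 0 0 0 0 0 30;0 0 0 0 0 0 100;0 0 0 0 0 0 100;0 0 0 0 0 0 100;0 0 -0.03 0 0 0 100;0 0 -0.03 0 0 0 100;0 0 0 0 0 0 100")

```text
time: 48.6
tool_pos: [629.8, -97.2, 158.1]
orientation: [[-0.007, 1.0, 0.006], [1.0, 0.007, -0.001], [-0.001, 0.006, -1.0]]
wrist_force: [0.4, -0.1, 0.2]
width: 85.7
finger_force: 0.0
```

Run:
```python
from h import *
s=ctrl.state();T=s['tool_pos'];print(T,s['wrist_force'])
im,d=cap('side');W=world('side',d)
for lo in range(82,136,6):
    k=(abs(W[...,0]-627)<18)&(W[...,1]<-78)&(W[...,1]>-140)&(W[...,2]>lo)&(W[...,2]<=lo+6)
    if k.sum(): print(lo,k.sum(),W[k][:,1].min().round(1),np.median(W[k][:,1]).round(1),np.median(W[k][:,2]).round(1),W[k][:,2].max().round(1))
b=cv2.resize(im[140:260,250:370],None,fx=5,fy=5,interpolation=2)
cv2.imwrite('pics/c9.png',cv2.cvtColor(b,cv2.COLOR_RGB2BGR))
```

```text
[629.83028965 -97.2321753  158.12931832] [ 0.40670004 -0.07102049  0.15461019]
82 30 -113.8 -109.8 83.4 88.0
88 18 -112.3 -110.7 91.2 93.8
94 20 -114.7 -113.1 97.4 99.4
100 19 -116.4 -114.5 102.3 105.3
106 21 -118.8 -116.4 109.5 112.0
112 18 -120.0 -118.6 115.2 117.6
118 37 -121.4 -119.0 122.8 124.0
124 158 -124.6 -103.1 125.7 128.3
```

View pics/c9.png

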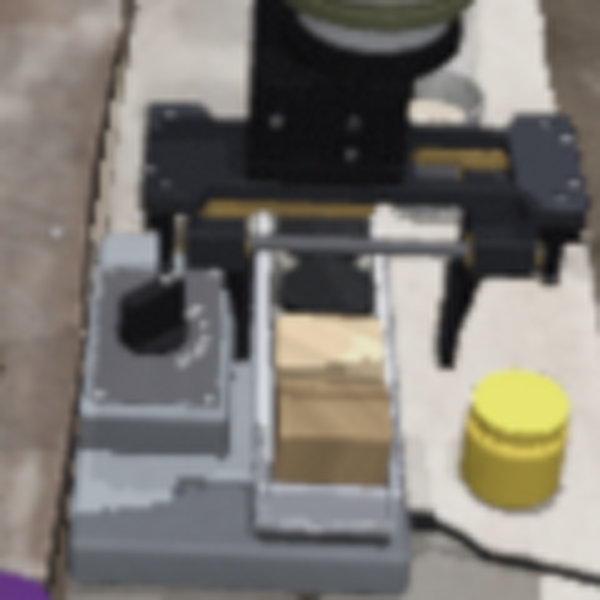

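The wedge sits upright beside the block at (335,410), top at 125.7 mm, so its thin end is about 6 mm above the floor. I'll press on its top with shut fingers to make sure it jams.

Emit:
servo_tool(increments="0.002 -0.0005 0 0 0 0 0;0 0 0 0 0 0 0;0 0 0 0 0 0 0;0 0 0 0 0 0 0;0 0 0 0 0 0 0;0 0 0.015 0 0 0 0;0 0 0.008 0 0 0 0;0 0 0 0 0 0 0")

```text
time: 49.45
tool_pos: [626.3, -95.7, 129.0]
orientation: [[-0.007, 1.0, -0.003], [1.0, 0.007, 0.0], [0.0, -0.003, -1.0]]
wrist_force: [-0.2, -0.1, -0.1]
width: 31.1
finger_force: 0.0
```

Emit:
servo_tool(increments="0 0 0.003 0 0 0 0;0 0 0.002 0 0 0 0;0 0 0.001 0 0 0 0;0 0 0.001 0 0 0 0;0 0 0 0 0 0 0")

```text
time: 49.95
tool_pos: [629.1, -95.5, 125.8]
orientation: [[-0.007, 1.0, 0.004], [1.0, 0.007, -0.0], [-0.0, 0.004, -1.0]]
wrist_force: [3.4, -0.7, 6.5]
width: 1.4
finger_force: 2.6
```

Emit:
servo_tool(increments="0 0 0.001 0 0 0 0;0 0 0 0 0 0 0;0 0 0.001 0 0 0 0;0 0 0 0 0 0 0")

```text
time: 50.35
tool_pos: [629.8, -95.5, 125.3]
orientation: [[-0.007, 1.0, 0.006], [1.0, 0.007, -0.001], [-0.001, 0.006, -1.0]]
wrist_force: [1.0, -0.1, 15.6]
width: 0.5
finger_force: 7.8
```

Emit:
servo_tool(increments="0 0 -0.03 0 0 0 0;0 0 -0.03 0 0 0 60;0.0375 -0.0315 0 0 0 0 60;0.0375 -0.0315 0 0 0 0 60;0.0375 -0.0315 0 0 0 0 60;0 0 0 0 0 8 60;0 0 0 0 0 8 60;0 0 0 0 0 8 60")

```text
time: 51.15
tool_pos: [531.8, 16.4, 182.4]
orientation: [[0.405, 0.914, 0.0], [0.914, -0.405, -0.001], [-0.001, 0.001, -1.0]]
wrist_force: [-0.2, -0.1, -0.2]
width: 47.6
finger_force: 0.0
```

Emit:
servo_tool(increments="0 0 0 0 0 8 60;0 0 0 0 0 8 60;0 0 0 0 0 7.3 60;0 0 0.03 0 0 0 60;0 0 0.02 0 0 0 60;0 0 0 0 0 0 60")

```text
time: 51.75
tool_pos: [530.3, 16.1, 129.9]
orientation: [[0.73, 0.683, -0.004], [0.683, -0.73, -0.0], [-0.003, -0.003, -1.0]]
wrist_force: [-0.5, -0.1, 0.2]
width: 52.2
finger_force: 0.0
```

Run:
```python
from h import *
z=np.load('last_side.npz')
s=ctrl.state();print(s['tool_pos'])
im,d=cap('side');W=world('side',d)
def top(cx,cy,r,zl,zh):
    k=(np.hypot(W[...,0]-cx,W[...,1]-cy)<r)&(W[...,2]>zl)&(W[...,2]<zh);q=W[k]
    return len(q),cv2.minAreaRect(q[:,:2].astype(np.float32)),np.median(q[:,2]).round(1)
print('wedge',top(627,-102,27,123,130)[2]);print('knob',top(535,17,30,98,110));print('block',top(627,-51,24,115,123)[2])
print('stamp',top(431,60.5,20,50,64))
```

```text
[530.29483251  16.10886864 129.91531247]
wedge 125.3
knob (47, ((533.5310668945312, 13.019706726074219), (38.56850814819336, 13.682480812072754), 47.77682113647461), np.float64(102.3))
block 120.5
stamp (37, ((430.41583251953125, 56.77250671386719), (17.642841339111328, 20.707307815551758), 39.49663543701172), np.float64(55.1))
```

Emit:
servo_tool(increments="0.004 0.0023 0 0 0 0 60;0 0 0 0 0 0 60;0 0 0.03 0 0 0 60;0 0 0.019 0 0 0 60;0 0 0 0 0 0 0;0 0 0 0 0 0 0;0 0 0 0 0 0 0;0 0 0 0 0 0 0", squeeze=20)

```text
time: 52.6
tool_pos: [537.4, 17.4, 84.4]
orientation: [[0.73, 0.683, 0.002], [0.683, -0.73, -0.0], [0.001, 0.002, -1.0]]
wrist_force: [0.8, 1.0, -0.1]
width: 27.8
finger_force: 0.0
```

Emit:
servo_tool(increments="0 0 0 0 0 0 0;0 0 0 0 0 0 0;0 0 0 0 0 0 0;0 0 0 0 0 6 0;0 0 0 0 0 6 0;0 0 0 0 0 6 0;0 0 0 0 0 6 0;0 0 0 0 0 6 0")

```text
time: 53.4
tool_pos: [537.1, 16.8, 83.6]
orientation: [[0.975, 0.222, 0.001], [0.222, -0.975, -0.001], [0.001, 0.001, -1.0]]
wrist_force: [0.7, -2.0, 3.2]
width: 13.0
finger_force: 19.9
```

Emit:
servo_tool(increments="0 0 0 0 0 7 0;0 0 0 0 0 7 0;0 0 0 0 0 7 0;0 0 0 0 0 7 0;0 0 0 0 0 7 0;0 0 0 0 0 7 0;0 0 0 0 0 7 0;0 0 0 0 0 7 0")

```text
time: 54.2
tool_pos: [536.7, 15.2, 83.6]
orientation: [[0.728, -0.686, -0.0], [-0.686, -0.728, -0.003], [0.002, 0.002, -1.0]]
wrist_force: [-2.6, -6.7, 5.0]
width: 12.8
finger_force: 19.9
```

Yaw is −43°, the three-dot pose found at the start. Release, rise and check.

Emit:
servo_tool(increments="0 0 0 0 0 0 60;0 0 0 0 0 0 60;0 0 0 0 0 0 60;0 0 -0.03 0 0 0 60;0 0 -0.04 0 0 0 60;0 0 -0.04 0 0 0 60;-0.03 -0.03 -0.03 0 0 0 60;-0.03 -0.03 0 0 0 0 60")

```text
time: 55.0
tool_pos: [535.9, 75.7, 224.3]
orientation: [[0.736, -0.676, 0.002], [-0.676, -0.736, 0.001], [0.001, -0.002, -1.0]]
wrist_force: [0.2, 0.6, -0.7]
width: 51.6
finger_force: 0.0
```

Emit:
servo_tool(increments="-0.03 -0.03 0 0 0 0 60;-0.03 -0.03 0 0 0 0 60;-0.03 -0.03 0 0 0 0 60;0 0 0 0 0 0 60;0 0 0 0 0 0 60")

```text
time: 55.5
tool_pos: [533.0, 107.7, 212.6]
orientation: [[0.735, -0.678, -0.019], [-0.678, -0.735, -0.008], [-0.008, 0.018, -1.0]]
wrist_force: [0.5, 0.0, 0.2]
width: 52.2
finger_force: 0.0
```

Run:
```python
from h import *
s=ctrl.state();print(s['tool_pos'],s['wrist_force'],s['time'])
im,d=cap('top');W=world('top',d)
a=cv2.resize(im[150:290,210:340],None,fx=4,fy=4,interpolation=2)
cv2.imwrite('pics/c10.png',cv2.cvtColor(a,cv2.COLOR_RGB2BGR))
k=(np.hypot(W[...,0]-535,W[...,1]-17)<30)&(W[...,2]>97)&(W[...,2]<110);q=W[k][:,:2]
if len(q): print('knob',len(q),cv2.minAreaRect(q.astype(np.float32)))
for c in((626,114),(626,59),(627,4.7),(627,-51)):
    k=(np.hypot(W[...,0]-c[0],W[...,1]-c[1])<24)&(W[...,2]>100);print(W[k].mean(0).round(1),np.median(W[k][:,2]).round(1))
k=(abs(W[...,0]-627)<24)&(abs(W[...,1]+101)<18)&(W[...,2]>100);print('wedge',np.median(W[k],axis=0).round(1))
```

```text
[532.96795005 107.71291523 212.60198111] [0.52113556 0.02945461 0.24366364] 55.5
knob 47 ((535.7608642578125, 15.767251968383789), (11.36539363861084, 37.70477294921875), 47.15177917480469)
[nan nan nan] nan
[625.3  58.9 118.8] 119.0
[626.8   4.6 118.6] 118.6
[626.8 -51.1 120.4] 120.6
wedge [ 625.8 -101.   125.1]<stdin>:9: RuntimeWarning: Mean of empty slice.
  ret = um.true_divide(
  return _methods._mean(a, axis=axis, dtype=dtype,
  ret = ret.dtype.type(ret / rcount)
```

View pics/c10.png

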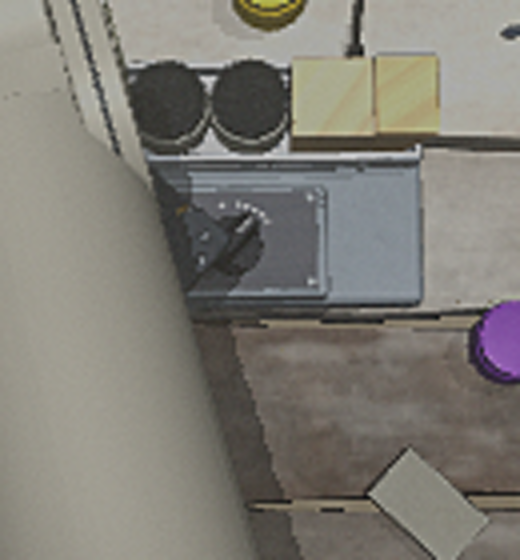

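The dial bar points at the three-dot mark (245,225), −43°. Blocks, jars and wedge are tight in the row along the top, with the first jar hidden by the arm, and the sanding block is untouched at (430,505). Handing in.

```bash
python3 -c "
from cell import ctrl
print(ctrl.sign_off())"
```

```text
the job is handed in; nothing more can be done
None
```

I handed the job in at about 55 s with the stamp on the bench, three jars plus the short block wedged tight in the tray, the long block left out and the dial at three dots; no verdict came back, and the first jar was hidden by the arm in the final picture but was in place when last seen.

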